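Demagnetise the hanging baskets of clock parts

ROBOT

A 6-joint arm with a two-finger parallel gripper is mounted at the origin on the work surface. World frame = base frame: x ahead of the robot, y to its left, z up, the work surface at z = 0. Lengths are in m, angles in degrees, forces in N, time in s.
With the tool pointing down it reaches from about 0.4 to 0.825 m from the base axis. Payload 7 kg.
Tool frame: the origin (TCP) lies on the centre line of the jaws, within the pads' length; the fingertips stand 22 mm ahead of it and the grasp point (between the pads) lies 3 mm ahead of it (ctrl.finger_overhang is the distance from the TCP to the fingertips, in m); z points along the fingers, y is the line along which they close (so a half turn about z gives the same grasp; the last joint's range is limited). The gripper opens to 88 mm and grips with 3 to 60 N. Pads are 19 mm wide; open, the fingers measure 130 mm over their backs; the gripper's body (78 mm by 193 mm) begins 47 mm behind the grasp point.
Start: joints at [-58.551, 20.546, 0.682, 0, -70.136, -16.507], TCP at [0.174, -0.652, 0.249] pointing down, gripper open.
Joint ranges: [-176.03, 176.03], [-82.01, 121.73], [-58.28, 71.71], [-173.87, 95.51], [-174.79, -0.11], [-173.66, 173.66]. Speed limits (degrees/s): [136.94, 136.94, 172.46, 180, 180, 180].

INTERFACE

Orientations are given as [roll, pitch, yaw] about the fixed x, y, z axes, in that order (R = Rz(yaw) Ry(pitch) Rx(roll)).
In Python, from plant import ctrl gives the robot as it stands. The module is installed in compiled form; this text tells all that it offers.
- The arm moves only by the shell command python3 -m creep 'ROWS'. ROWS is JSON, a list of rows, each an object with "grip": the closure, from 0 (fully open) to 1 (shut); "delta_pos": the shift along the tool's x, y, z scaled (see below), a list of three; "rotation": the turn, a rotation vector about the tool's x, y, z scaled (see below), a list of three. A call has 1 to 5 rows; each row is the pose to reach, as a shift and turn from the pose commanded when the call began, along the tool's axes at that moment; what a row does not reach only later rows make up. The controller multiplies each number of a shift by 10 cm and each number of a turn by pi/2 rad. A row lasts 1/10 s, in which the tool goes at most 50 mm and 8.59 degrees, less where a joint would pass 70% of its speed; a pose out of reach is approached as far as the arm can. A call with a number of a shift or a turn outside -1 to 1 is refused whole. A call with a gripper value outside its range is refused whole. The fingers move at their own pace and stop on an object; the grip force is fixed at half the most. Time passes only in rows, so rows that repeat a pose let the fingers close. It gives the time, the measured TCP pose, the force, the opening and the grip force at its end, in the units of the state.
- ctrl.get_obs(): the state, without advancing time (a new reading comes with each control period).
- ctrl.snapshot(name): name is "side" or "top" or "wrist"; returns a dict with "color" (400x640x3 uint8, red, green, blue), "intrinsics" (3x3 intrinsics, pixels), "R" (3x3) and "t" (3): a world point X has camera coordinates R X + t. Camera axes: x right, y down, z forward; pixel columns grow to the right and rows downward; lengths in m; the calibration is good to about 2 mm. The wrist camera is an equidistant fisheye: a pixel r from the principal point sees the ray r / f radians off the axis. A picture is of the moment at which its call begins. There is no depth.
- ctrl.close_job(): hands the job in; it is judged then, once.
The state is a dict: "clock": time; "joint_pos": joint angles; "qvel": joint speeds; "tau": joint torques, N m; "tool_pos": TCP position; "orientation": TCP orientation; "force": force on the tool from outside, world axes, zero at the start; "moment": the same for the moment, N m; "opening": finger opening in m; "gripper_force": force on a finger pad.
Only numpy, scipy, OpenCV 4.12 (cv2) and the standard library are available. Lean on these libraries where they do the work, as an engineer would, in place of code of your own. Each camera call takes 0.05 s, during which the arm holds its last target. There are 200 camera calls.

TASK

Lift every parts basket up and off the hanging stand and set each one down in a well of its own in the demagnetiser. With all of them in, turn the switch clockwise to its stop and let it spring back; then move all the baskets over to stand upright, with their whole foot on it, on the cork board. Keep the baskets upright all the time so that nothing spills, and leave the other things on the bench where they are.

Things in the scene. Friction and masses are not known exactly. Their poses are not given: they have to be found in the camera images.
- basket_0: steel basket of brass wheels, 0.15 kg, absent: None. Round cup 52 mm across (foot 48), 45 high, with a fixed upright yoke: two uprights, 36 mm over their outer sides (along basket y), 10 thick (x), 20 mm gap, joined on top by a crossbar, underside 110, top 118 mm above the foot. Grip the uprights' outer sides from above, 88 mm above the foot. Origin: centre of the foot, z up
- basket_1: same as basket_0. Each basket starts hanging by the underside of its crossbar on an arm of the stand, its x axis pointing outward along that arm, its foot 70 mm above the table; the opening under the crossbar reaches down to the cup's rim (45 mm above the foot)
- basket_2: same as basket_0
- basket_3: same as basket_0
- stand: fixed steel stand like a mug tree: 128 mm round foot, thin column, ball on top at 210 mm, four arms of 8 mm rod along its +x, +y, -x, -y. Arm tops are 180 mm above the table; each ends 94 mm out, turned up 15 mm above the arm's top. Crossbars hang 75 mm out: lift 20 to 40 mm, then draw outward 55 mm or more (until the cup too is clear of the tip). Origin: centre of the foot, on the table
- demag: fixed bench demagnetiser: grey block 160 (x) by 170 (y) mm, 40 high, with four square open wells 62 mm wide, 28 deep (floor 12 mm above the table), one basket each; on its front (-x) side a console 90 by 170 mm, 60 high, carries the switch. Origin: middle of the four wells, on the table; z up
- switch (a joint): angle of the spring-return switch (rad): 0 at rest, grows as it is turned clockwise seen from above, end stop at 1.2; a spring (about 0.1 N m at the stop) brings it back to 0 when it is let go
- switch_grip (a point): grip point on the switch's vertical axis, 88 mm above the table, 135 mm in front (-x) of the demag origin. The switch is a black upright bar 46 mm long, 14 thick, from 70 to 100 mm above the table; it lies along this frame's x (the demag's x at rest), free all round
- board: loose square cork board, 200 by 200 mm, 10 mm thick, 0.9 kg, lying flat on the bench. Origin: centre of its underside
- well_0 (a point): centre of the floor of the demagnetiser's front right well as the robot sees it (62 mm square, axes along the demagnetiser's; wells are 80 mm apart in its x, 90 mm in its y)
- well_1 (a point): centre of the floor of the demagnetiser's front left well as the robot sees it (62 mm square, axes along the demagnetiser's; wells are 80 mm apart in its x, 90 mm in its y)
- well_2 (a point): centre of the floor of the demagnetiser's back right well as the robot sees it (62 mm square, axes along the demagnetiser's; wells are 80 mm apart in its x, 90 mm in its y)
- well_3 (a point): centre of the floor of the demagnetiser's back left well as the robot sees it (62 mm square, axes along the demagnetiser's; wells are 80 mm apart in its x, 90 mm in its y)
- dish: bystander: glass dish 90 mm across, 30 mm high; leave alone
- pocket_watch: bystander: brass pocket watch 60 mm across lying on its back; leave alone
- loupe: bystander: black eye loupe 40 mm across, 40 mm high; leave alone
Mind the look-alikes: they are no part of the job. Leave any green or pink look-alike of the basket_0 alone.

How it is judged (in metres and radians):
On the way, in this order (a step that is already met when the one before it is completed fails the run):
1. every basket stands fully down in a well of the demagnetiser (x of basket_0 in the frame of demag between -0.075 and 0.075 m and y of basket_0 in the frame of demag between -0.08 and 0.08 m and z of basket_0 in the frame of demag between 0.006 and 0.018 m and angle between each of basket_0, basket_1, basket_2, basket_3's own z axis and vertical below 0.12 rad and x of basket_1 in the frame of demag between -0.075 and 0.075 m and y of basket_1 in the frame of demag between -0.08 and 0.08 m and z of basket_1 in the frame of demag between 0.006 and 0.018 m and x of basket_2 in the frame of demag between -0.075 and 0.075 m and y of basket_2 in the frame of demag between -0.08 and 0.08 m and z of basket_2 in the frame of demag between 0.006 and 0.018 m and x of basket_3 in the frame of demag between -0.075 and 0.075 m and y of basket_3 in the frame of demag between -0.08 and 0.08 m and z of basket_3 in the frame of demag between 0.006 and 0.018 m), for 0.2 s.
2. the switch is turned to its stop with every basket still in its well (all of step 1 and value of joint switch above 1.1 rad), for 0.1 s.
3. the switch is let go and has sprung back with every basket still in its well (all of step 1 and value of joint switch below 0.12 rad), for 0.1 s.
At the end, for the whole second after the job is handed in: every basket stands upright (within 0.12 rad) and still on the cork board, its centre within 80 mm of the board's centre along both board axes and its foot on the cork (foot 5 to 16 mm above the board's underside); the switch is back at rest (below 0.12 rad) (x of basket_0 in the frame of board between -0.08 and 0.08 m and y of basket_0 in the frame of board between -0.08 and 0.08 m and z of basket_0 in the frame of board between 0.005 and 0.016 m and angle between each of basket_0, basket_1, basket_2, basket_3's own z axis and vertical below 0.12 rad and linear speed of each of basket_0, basket_1, basket_2, basket_3 below 0.03 m/s and x of basket_1 in the frame of board between -0.08 and 0.08 m and y of basket_1 in the frame of board between -0.08 and 0.08 m and z of basket_1 in the frame of board between 0.005 and 0.016 m and x of basket_2 in the frame of board between -0.08 and 0.08 m and y of basket_2 in the frame of board between -0.08 and 0.08 m and z of basket_2 in the frame of board between 0.005 and 0.016 m and x of basket_3 in the frame of board between -0.08 and 0.08 m and y of basket_3 in the frame of board between -0.08 and 0.08 m and z of basket_3 in the frame of board between 0.005 and 0.016 m and value of joint switch below 0.12 rad); the robot touches nothing.
It fails at once if a basket tipped by more than 0.6 rad (angle between any of basket_0, basket_1, basket_2, basket_3's own z axis and vertical above 0.6 rad).
It fails at once if a bystander (dish, pocket watch, loupe) moved by more than 30 mm (distance of any of dish, pocket_watch, loupe from where it was at the start of the episode above 0.03 m).
Of basket_0, basket_1, basket_2, basket_3 only 3 to 4 are there at a start; the rules pass over those that are not, and their reading is None.
At some moment in a run one of board may be knocked a few centimetres aside while the robot is not near it.
It also fails if it takes over 210 s, if anything falls off the work surface, if the arm or the gripper's body presses on something with over 40 N, if the wrist force passes 120 N, or if a joint passes its speed limit or range.

## Working session

There is one attempt and no reset: what is moved stays moved. The work goes in short steps, Python scripts to look and compute and a shell command to move; the robot and the scene stay as the last step left them, time stands still between calls to the robot, and variables do not carry over. Pictures are saved under pics/ and viewed, at most 14 in all, crops included, and the job is handed in when it is done.

```bash
mkdir -p pics; python3 - <<'E'
from plant import ctrl
import cv2,json
print(ctrl.get_obs())
for n in ("side","top","wrist"):
    s=ctrl.snapshot(n); cv2.imwrite(f"pics/{n}0.png",s["color"][:,:,::-1]); print(n,s["intrinsics"].round(2).tolist(),s["R"].round(4).tolist(),s["t"].round(4).tolist())
E
```

```text
{'clock': 0.0, 'joint_pos': array([-5.85485862e+01,  2.05915490e+01,  6.34191802e-01, -2.09810990e-02,
       -7.01347891e+01, -1.65068012e+01]), 'qvel': array([ 0.02356009,  0.01940341,  0.01299432, -0.00720602,  0.00397188,
       -0.02350099]), 'tau': array([-9.02587344e-04, -5.82722139e+01,  2.93054849e+01,  6.99767634e+00,
        6.89112276e-03, -1.49005054e-04]), 'tool_pos': array([ 0.17394031, -0.65174194,  0.24762183]), 'orientation': array([ 1.79906047e+02, -7.27346251e-03, -1.65062527e+02]), 'force': array([ 0.35352227,  0.31245127, -0.6442981 ]), 'moment': array([ 0.04475749, -0.01024795,  0.01503747]), 'gripper_force': 0.0, 'opening': 0.08784480070728208}
side [[372.13, 0.0, 315.64], [0.0, 372.13, 194.08], [0.0, 0.0, 1.0]] [[-0.9504, -0.3104, 0.0218], [-0.2111, 0.5918, -0.778], [0.2285, -0.744, -0.6279]] [0.5793, 0.1758, 0.9059]
top [[484.25, 0.0, 316.68], [0.0, 484.25, 190.55], [0.0, 0.0, 1.0]] [[-0.0208, -0.9998, 0.0034], [-0.9872, 0.02, -0.1585], [0.1584, -0.0066, -0.9874]] [0.025, 0.6171, 1.1224]
wrist [[309.71, 0.0, 322.63], [0.0, 309.71, 199.25], [0.0, 0.0, 1.0]] [[-0.2584, 0.966, 0.0008], [0.923, 0.2467, 0.2954], [0.2851, 0.0771, -0.9554]] [0.6752, -0.0365, 0.3918]
```

View pics/top0.png

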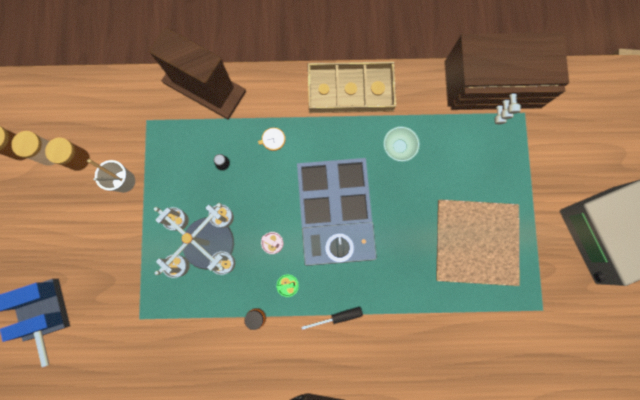

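View pics/side0.png

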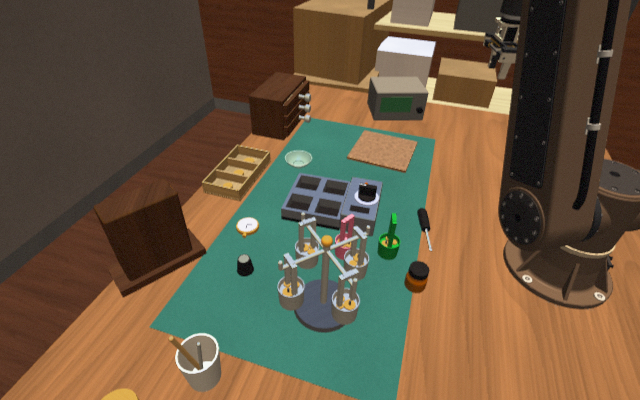

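Top view: stand ball ~(187,239) with four baskets, demag wells around (335,195), switch (340,247), board centre ~(478,243). The pink decoy is at (272,243) and the green one at (288,286). I'll zoom in for accuracy.

```bash
cat > h.py <<'E'
import numpy as np, cv2
from plant import ctrl
def snap(n,name=None):
    s=ctrl.snapshot(n)
    if name: cv2.imwrite(f"pics/{name}.png",s["color"][:,:,::-1])
    return s
def ray(s,uv):
    K=s["intrinsics"]; d=np.array([(uv[0]-K[0,2])/K[0,0],(uv[1]-K[1,2])/K[1,1],1.])
    R,t=np.array(s["R"]),np.array(s["t"]); return -R.T@t, R.T@d
def fishray(s,uv):
    K=s["intrinsics"]; p=np.array([uv[0]-K[0,2],uv[1]-K[1,2]]); r=np.hypot(*p); th=r/K[0,0]
    d=np.r_[p/max(r,1e-9)*np.sin(th),np.cos(th)]; R,t=np.array(s["R"]),np.array(s["t"]); return -R.T@t,R.T@d
def at(s,uv,z,f=ray):
    o,d=f(s,uv); return o+d*(z-o[2])/d[2]
def proj(s,X):
    c=np.array(s["R"])@X+s["t"]; return (np.array(s["intrinsics"])@(c/c[2]))[:2]
def go(x,y,z,yaw=None):
    """z is grasp-point height; print tool-axis shift (units of 10cm) and turn"""
    o=ctrl.get_obs(); p=o["tool_pos"]; w=o["orientation"]
    a=np.radians(w[2]); d=np.array([x,y,z+.003])-p
    dx=np.array([np.cos(a)*d[0]+np.sin(a)*d[1], np.sin(a)*d[0]-np.cos(a)*d[1], -d[2]])*10
    print("pos",p.round(4),"rpy",w.round(2),"shift",dx.round(3), "turnz", None if yaw is None else round(-(((yaw-w[2]+90)%180)-90)/90,3))
E
python3 - <<'E'
from h import *
im=cv2.imread("pics/top0.png")
cv2.imwrite("pics/c1.png",cv2.resize(im[190:290,140:300],None,fx=5,fy=5,interpolation=cv2.INTER_CUBIC))
cv2.imwrite("pics/c2.png",cv2.resize(im[150:275,290:390],None,fx=4.8,fy=4.8,interpolation=cv2.INTER_CUBIC))
s=snap("top")
# board: brown mask on the mat
hsv=cv2.cvtColor(im,cv2.COLOR_BGR2HSV); m=((hsv[...,0]<25)&(hsv[...,1]>60)).astype(np.uint8); m[:150]=0;m[300:]=0;m[:,:420]=0;m[:,540:]=0
c=max(cv2.findContours(m,0,2)[0],key=cv2.contourArea); b=cv2.boxPoints(cv2.minAreaRect(c)); print(b)
P=np.array([at(s,q,.01) for q in b]); print(P.round(4),P.mean(0),np.linalg.norm(P-np.roll(P,1,0),axis=1))
for nm,uv,z in [("ball",(187,239),.2),("switch",(340,247),.09),("pink",(272,243),.045),("green",(288,286),.045),("dish",(402,144),.03),("loupe",(221,162),.04),("watch",(273,139),.01)]: print(nm,at(s,uv,z).round(3))
E
```

```text
[[436.1718  283.2705 ]
 [438.0257  199.84503]
 [519.8297  201.6629 ]
 [517.9758  285.08838]]
[[ 0.3899 -0.2734  0.01  ]
 [ 0.5941 -0.2902  0.01  ]
 [ 0.5854 -0.4943  0.01  ]
 [ 0.3814 -0.4719  0.01  ]] [ 0.48769486 -0.38243523  0.01      ] [0.19871092 0.20496981 0.20419647 0.20525655]
ball [0.497 0.284 0.2  ]
switch [ 0.479 -0.038  0.09 ]
pink [0.494 0.121 0.045]
green [0.392 0.084 0.045]
dish [ 0.734 -0.203  0.03 ]
loupe [0.695 0.246 0.04 ]
watch [0.759 0.12  0.01 ]
```

View pics/c1.png

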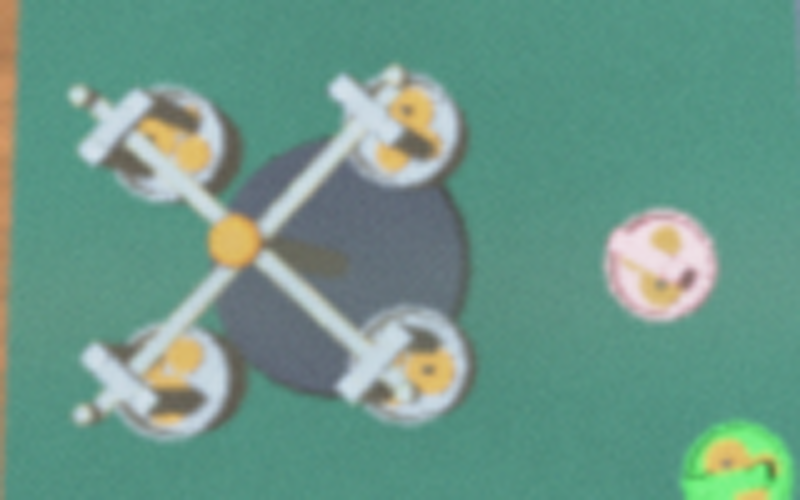

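View pics/c2.png

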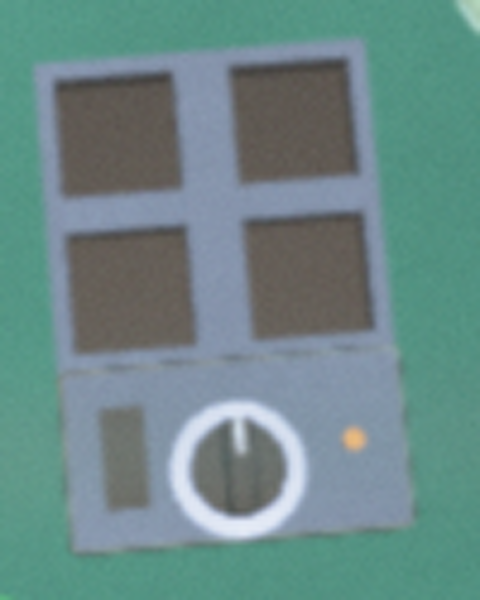

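```bash
python3 - <<'E'
from h import *
s=snap("top"); print("cam",ray(s,(0,0))[0].round(3))
f=lambda p,o,k:((p[0]+.5)/k-.5+o[0],(p[1]+.5)/k-.5+o[1])
A=[(116,127),(367,107),(374,360),(119,379)]
P=np.array([at(s,f(p,(140,190),5),.188) for p in A]); c=P.mean(0); print("crossbars",P.round(4).tolist(),"c",c.round(4))
d=P-c; print(np.linalg.norm(d[:,:2],axis=1).round(4),np.degrees(np.arctan2(d[:,1],d[:,0])).round(1)); print("ball",at(s,f((234,241),(140,190),5),.2))
W={'bl':[(55,78),(172,72),(182,188),(62,195)],'br':[(232,66),(348,60),(357,175),(240,184)],'fl':[(67,235),(187,227),(196,345),(74,354)],'fr':[(246,217),(363,211),(374,330),(253,340)]}
C={}
for k,v in W.items():
    q=np.array([at(s,f(p,(290,150),4.8),.04) for p in v]); C[k]=q.mean(0); print(k,q.mean(0).round(4),np.linalg.norm(q-np.roll(q,1,0),axis=1).round(4))
o=sum(C.values())/4; ux=C['bl']+C['br']-C['fl']-C['fr']; uy=C['bl']+C['fl']-C['br']-C['fr']
print("demag",o,np.degrees(np.arctan2(ux[1],ux[0])),np.degrees(np.arctan2(-uy[0],uy[1])),np.linalg.norm(ux)/2,np.linalg.norm(uy)/2)
a=np.arctan2(ux[1],ux[0]); print("switch pred",o[:2]-.135*np.array([np.cos(a),np.sin(a)]),"meas",at(s,f((236,470),(290,150),4.8),.10))
E
```

```text
cam [0.432 0.02  1.206]
crossbars [[0.5495, 0.3389, 0.188], [0.5559, 0.2332, 0.188], [0.45, 0.2289, 0.188], [0.4443, 0.3345, 0.188]] c [0.4999 0.2839 0.188 ]
[0.0741 0.0755 0.0743 0.0752] [  48.   -42.2 -132.3  137.7]
ball [0.49971092 0.28494642 0.2       ]
bl [0.6519 0.0178 0.04  ] [0.0608 0.06   0.0604 0.0611]
br [ 0.6563 -0.0725  0.04  ] [0.0614 0.0596 0.06   0.0598]
fl [0.5712 0.0127 0.04  ] [0.0605 0.061  0.0601 0.0615]
fr [ 0.5773 -0.0774  0.04  ] [0.0627 0.0595 0.0608 0.0612]
demag [ 0.61417003 -0.02983622  0.04      ] 3.588646905045635 3.3634198913537 0.08000655922774635 0.09034476272220068
switch pred [ 0.47943475 -0.03828624] meas [ 0.47731964 -0.03477072  0.1       ]
```

Geometry is consistent: crossbars sit 74–75.5 mm out at 48°+90°k, and the wells are 80.0 × 90.3 mm apart. Moving to basket A at (0.5495, 0.339).

```bash
python3 -m creep '[{"grip":0.3,"delta_pos":[0,0,-0.8],"rotation":[0,0,-0.367]},{"grip":0.3,"delta_pos":[0,0,-0.8],"rotation":[0,0,-0.367]},{"grip":0.3,"delta_pos":[0,0,-0.8],"rotation":[0,0,-0.367]},{"grip":0.3,"delta_pos":[0,0,-0.8],"rotation":[0,0,-0.367]},{"grip":0.3,"delta_pos":[0,0,-0.8],"rotation":[0,0,-0.367]}]'
python3 -m creep '[{"grip":0.3,"delta_pos":[-0.4,0,0],"rotation":[0,0,0]},{"grip":0.3,"delta_pos":[-0.8,0,0],"rotation":[0,0,0]},{"grip":0.3,"delta_pos":[-1,0,0],"rotation":[0,0,0]}]'
python3 -m creep '[{"grip":0.3,"delta_pos":[-0.4,0,0],"rotation":[0,0,0]},{"grip":0.3,"delta_pos":[-0.8,0,0],"rotation":[0,0,0]},{"grip":0.3,"delta_pos":[-1,0,0],"rotation":[0,0,0]}]'
python3 -c "
from h import *
go(.5495,.3389,.3,48)"
```

```text
clock: 0.75
tool_pos: [0.1741, -0.652, 0.3286]
orientation: [-180.0, 0.0, -131.9]
force: [-0.9, 0.2, -0.4]
opening: 0.0619
gripper_force: 0.0
clock: 1.05
tool_pos: [0.2422, -0.5761, 0.3283]
orientation: [180.0, 0.0, -132.2]
force: [0.3, 0.6, 0.3]
opening: 0.0613
gripper_force: 0.0
clock: 1.35
tool_pos: [0.3093, -0.5016, 0.3285]
orientation: [180.0, 0.0, -132.2]
force: [-0.1, -1.2, 0.0]
opening: 0.0615
gripper_force: 0.0
pos [ 0.3093 -0.5016  0.3285] rpy [ 1.800e+02  2.000e-02 -1.322e+02] shift [-7.84   3.867  0.255] turnz -0.002
```

```bash
for i in 1; do
python3 -m creep '[{"grip":0.3,"delta_pos":[-0.4,0,0],"rotation":[0,0,0]},{"grip":0.3,"delta_pos":[-0.8,0,0],"rotation":[0,0,0]},{"grip":0.3,"delta_pos":[-1,0,0],"rotation":[0,0,0]}]'
python3 -m creep '[{"grip":0.3,"delta_pos":[-0.4,0,0],"rotation":[0,0,0]},{"grip":0.3,"delta_pos":[-0.8,0,0],"rotation":[0,0,0]},{"grip":0.3,"delta_pos":[-1,0,0],"rotation":[0,0,0]}]'
python3 -m creep '[{"grip":0.3,"delta_pos":[-0.3,0.25,0],"rotation":[0,0,0]},{"grip":0.3,"delta_pos":[-0.6,0.5,0],"rotation":[0,0,0]},{"grip":0.3,"delta_pos":[-0.9,0.75,0],"rotation":[0,0,0]},{"grip":0.3,"delta_pos":[-1,0.8,0],"rotation":[0,0,0]}]'
python3 -m creep '[{"grip":0.3,"delta_pos":[-0.3,0.25,0],"rotation":[0,0,0]},{"grip":0.3,"delta_pos":[-0.6,0.5,0],"rotation":[0,0,0]},{"grip":0.3,"delta_pos":[-0.9,0.75,0],"rotation":[0,0,0]},{"grip":0.3,"delta_pos":[-1,0.8,0],"rotation":[0,0,0]}]'
python3 -m creep '[{"grip":0.3,"delta_pos":[-0.3,0.25,0],"rotation":[0,0,0]},{"grip":0.3,"delta_pos":[-0.6,0.5,0],"rotation":[0,0,0]},{"grip":0.3,"delta_pos":[-0.9,0.75,0],"rotation":[0,0,0]},{"grip":0.3,"delta_pos":[-1,0.8,0],"rotation":[0,0,0]}]'
python3 -m creep '[{"grip":0.3,"delta_pos":[-0.3,0.25,0],"rotation":[0,0,0]},{"grip":0.3,"delta_pos":[-0.6,0.5,0],"rotation":[0,0,0]},{"grip":0.3,"delta_pos":[-0.9,0.75,0],"rotation":[0,0,0]},{"grip":0.3,"delta_pos":[-1,0.8,0],"rotation":[0,0,0]}]'
done | grep -E "clock|tool_pos"
python3 -c "
from h import *
go(.5495,.3389,.3,48)"
```

```text
clock: 1.65
tool_pos: [0.3763, -0.4274, 0.3284]
clock: 1.95
tool_pos: [0.4433, -0.353, 0.3283]
clock: 2.35
tool_pos: [0.449, -0.2246, 0.3288]
clock: 2.75
tool_pos: [0.4568, -0.0971, 0.3288]
clock: 3.15
tool_pos: [0.4646, 0.0307, 0.3285]
clock: 3.55
tool_pos: [0.4723, 0.1586, 0.3282]
pos [0.4723 0.1586 0.3282] rpy [ 1.8000e+02 -2.0000e-02 -1.3207e+02] shift [-1.856  0.635  0.252] turnz -0.001
```

```bash
for i in 1; do
python3 -m creep '[{"grip":0.3,"delta_pos":[-0.4,0.15,0.1],"rotation":[0,0,0]},{"grip":0.3,"delta_pos":[-0.8,0.3,0.2],"rotation":[0,0,0]},{"grip":0.3,"delta_pos":[-0.93,0.32,0.3],"rotation":[0,0,0]}]'
python3 -m creep '[{"grip":0.3,"delta_pos":[-0.4,0.15,0.1],"rotation":[0,0,0]},{"grip":0.3,"delta_pos":[-0.8,0.3,0.2],"rotation":[0,0,0]},{"grip":0.3,"delta_pos":[-0.93,0.32,0.3],"rotation":[0,0,0]},{"grip":0.3,"delta_pos":[-0.93,0.32,0.3],"rotation":[0,0,0]}]'
done | grep -E "clock|tool_pos"
python3 -c "
from h import *
go(.5495,.3389,.158,48)
s=snap('wrist','w1')"
```

```text
clock: 3.85
tool_pos: [0.5119, 0.249, 0.2973]
clock: 4.25
tool_pos: [0.5493, 0.3374, 0.2652]
pos [0.5493 0.3374 0.2652] rpy [ 179.98   -0.28 -132.09] shift [-0.013  0.009  1.042] turnz -0.001
```

View pics/w1.png

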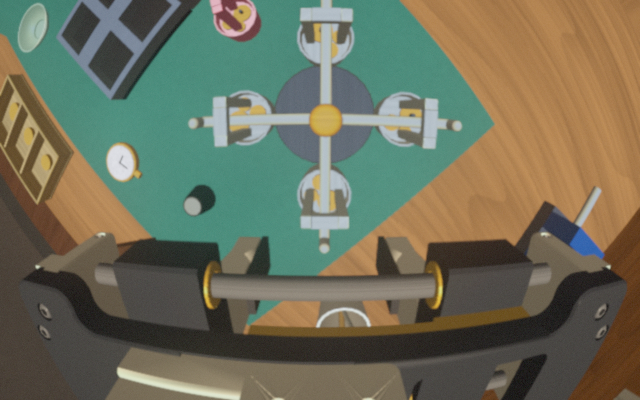

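```bash
python3 -c "
from h import *
s=snap('wrist')
for uv in [(324,217),(325,14),(221,121),(430,123)]: print(at(s,uv,.188,fishray).round(4))"
python3 -m creep '[{"grip":0.3,"delta_pos":[0,0,0.25],"rotation":[0,0,0]},{"grip":0.3,"delta_pos":[0,0,0.5],"rotation":[0,0,0]},{"grip":0.3,"delta_pos":[0,0,0.75],"rotation":[0,0,0]},{"grip":0.3,"delta_pos":[0,0,1],"rotation":[0,0,0]},{"grip":0.3,"delta_pos":[0,0,1],"rotation":[0,0,0]}]'
python3 -m creep '[{"grip":0.3,"delta_pos":[0,0,0.04],"rotation":[0,0,0]},{"grip":0.8,"delta_pos":[0,0,0.04],"rotation":[0,0,0]},{"grip":0.8,"delta_pos":[0,0,0.04],"rotation":[0,0,0]},{"grip":0.8,"delta_pos":[0,0,0.04],"rotation":[0,0,0]},{"grip":0.8,"delta_pos":[0,0,0.04],"rotation":[0,0,0]}]'
```

```text
[0.5483 0.3363 0.188 ]
[0.4494 0.2277 0.188 ]
[0.5546 0.2333 0.188 ]
[0.4442 0.3345 0.188 ]
clock: 4.85
tool_pos: [0.5475, 0.3348, 0.1664]
orientation: [180.0, -0.3, -132.1]
force: [-0.1, -0.2, -0.3]
opening: 0.0613
gripper_force: 0.0
clock: 5.35
tool_pos: [0.5491, 0.3376, 0.1653]
orientation: [180.0, 0.1, -132.0]
force: [-0.4, 0.0, 2.2]
opening: 0.0357
gripper_force: 30.0
```

```bash
for i in 1; do
python3 -m creep '[{"grip":0.8,"delta_pos":[0,0,-0.1],"rotation":[0,0,0]},{"grip":0.8,"delta_pos":[0,0,-0.2],"rotation":[0,0,0]},{"grip":0.8,"delta_pos":[0,0,-0.3],"rotation":[0,0,0]},{"grip":0.8,"delta_pos":[0,0,-0.3],"rotation":[0,0,0]}]'
python3 -m creep '[{"grip":0.8,"delta_pos":[-0.15,0,0],"rotation":[0,0,0]},{"grip":0.8,"delta_pos":[-0.3,0,0],"rotation":[0,0,0]},{"grip":0.8,"delta_pos":[-0.45,0,0],"rotation":[0,0,0]},{"grip":0.8,"delta_pos":[-0.6,0,0],"rotation":[0,0,0]},{"grip":0.8,"delta_pos":[-0.7,0,0],"rotation":[0,0,0]}]'
python3 -m creep '[{"grip":0.8,"delta_pos":[0,0,-0.2],"rotation":[0,0,0]},{"grip":0.8,"delta_pos":[0,0,-0.4],"rotation":[0,0,0]},{"grip":0.8,"delta_pos":[0,0,-0.6],"rotation":[0,0,0]},{"grip":0.8,"delta_pos":[0,0,-0.7],"rotation":[0,0,0]},{"grip":0.8,"delta_pos":[0,0,-0.7],"rotation":[0,0,0]}]'
done
python3 -c "
from h import *
go(.6519,.0178,.26)
s=snap('side','s1')
cv2.imwrite('pics/s1c.png',cv2.resize(s['color'][130:350,200:460,::-1],None,fx=2.3,fy=2.3))"
```

```text
clock: 5.75
tool_pos: [0.5497, 0.338, 0.1969]
orientation: [-180.0, 0.2, -132.0]
force: [0.7, 0.0, -2.2]
opening: 0.0356
gripper_force: 30.0
clock: 6.25
tool_pos: [0.5962, 0.3899, 0.1941]
orientation: [180.0, -0.0, -132.0]
force: [0.1, -0.5, -2.1]
opening: 0.0358
gripper_force: 30.0
clock: 6.75
tool_pos: [0.5962, 0.3897, 0.2662]
orientation: [-180.0, 0.2, -132.0]
force: [-0.1, -0.1, -2.0]
opening: 0.0359
gripper_force: 30.0
pos [0.5962 0.3897 0.2662] rpy [-1.7999e+02  1.6000e-01 -1.3203e+02] shift [ 2.39  -2.904  0.032] turnz None
```

View pics/s1c.png

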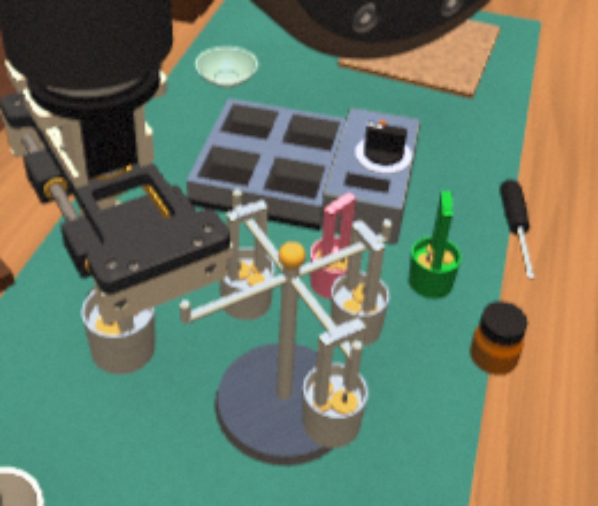

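```bash
for i in 1; do
python3 -m creep '[{"grip":0.8,"delta_pos":[0,-0.25,0],"rotation":[0,0,0]},{"grip":0.8,"delta_pos":[0,-0.5,0],"rotation":[0,0,0]},{"grip":0.8,"delta_pos":[0,-0.75,0],"rotation":[0,0,0]},{"grip":0.8,"delta_pos":[0,-1,0],"rotation":[0,0,0]}]'
python3 -m creep '[{"grip":0.8,"delta_pos":[0.2,-0.16,0],"rotation":[0,0,0]},{"grip":0.8,"delta_pos":[0.4,-0.32,0],"rotation":[0,0,0]},{"grip":0.8,"delta_pos":[0.6,-0.48,0],"rotation":[0,0,0]},{"grip":0.8,"delta_pos":[0.8,-0.63,0],"rotation":[0,0,0]}]'
python3 -m creep '[{"grip":0.8,"delta_pos":[0.2,-0.16,0],"rotation":[0,0,0]},{"grip":0.8,"delta_pos":[0.4,-0.32,0],"rotation":[0,0,0]},{"grip":0.8,"delta_pos":[0.6,-0.48,0],"rotation":[0,0,0]},{"grip":0.8,"delta_pos":[0.8,-0.63,0],"rotation":[0,0,0]}]'
python3 -m creep '[{"grip":0.8,"delta_pos":[0.2,-0.16,0],"rotation":[0,0,0]},{"grip":0.8,"delta_pos":[0.4,-0.32,0],"rotation":[0,0,0]},{"grip":0.8,"delta_pos":[0.6,-0.48,0],"rotation":[0,0,0]},{"grip":0.8,"delta_pos":[0.8,-0.64,0],"rotation":[0,0,0]},{"grip":0.8,"delta_pos":[0.8,-0.64,0],"rotation":[0,0,0]}]'
done | grep -E "clock|tool_pos|open"
python3 -c "
from h import *
go(.6519,.0178,.1)
s=snap('top','t2')
cv2.imwrite('pics/t2c.png',cv2.resize(s['color'][90:290,220:440,::-1],None,fx=3,fy=3))"
```

```text
clock: 7.2
tool_pos: [0.67, 0.3216, 0.2626]
opening: 0.036
clock: 7.6
tool_pos: [0.6627, 0.2191, 0.2634]
opening: 0.0358
clock: 8.0
tool_pos: [0.6559, 0.1174, 0.2644]
opening: 0.036
clock: 8.5
tool_pos: [0.6496, 0.0136, 0.2646]
opening: 0.0359
pos [0.6496 0.0136 0.2646] rpy [ 1.8000e+02 -3.0000e-02 -1.3217e+02] shift [-0.046  0.011  1.616] turnz None
```

View pics/t2c.png

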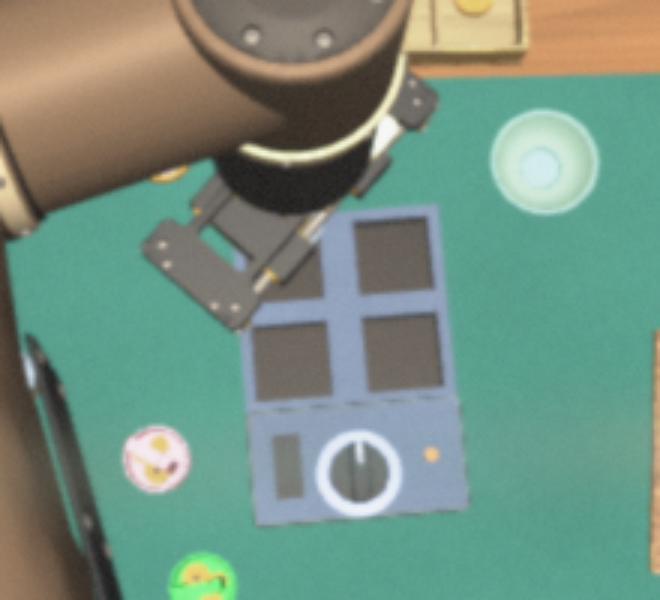

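```bash
for i in 1; do
python3 -m creep '[{"grip":0.8,"delta_pos":[-0.045,0.01,0.25],"rotation":[0,0,0]},{"grip":0.8,"delta_pos":[-0.045,0.01,0.5],"rotation":[0,0,0]},{"grip":0.8,"delta_pos":[-0.045,0.01,0.75],"rotation":[0,0,0]},{"grip":0.8,"delta_pos":[-0.045,0.01,1],"rotation":[0,0,0]},{"grip":0.8,"delta_pos":[-0.045,0.01,1],"rotation":[0,0,0]}]'
python3 -m creep '[{"grip":0.8,"delta_pos":[0,0,0.12],"rotation":[0,0,0]},{"grip":0.8,"delta_pos":[0,0,0.24],"rotation":[0,0,0]},{"grip":0.8,"delta_pos":[0,0,0.36],"rotation":[0,0,0]},{"grip":0.8,"delta_pos":[0,0,0.48],"rotation":[0,0,0]},{"grip":0.8,"delta_pos":[0,0,0.48],"rotation":[0,0,0]}]'
done
```

```text
clock: 9.05
tool_pos: [0.6503, 0.0211, 0.1606]
orientation: [179.8, -0.3, -132.0]
force: [-1.0, -0.3, -1.4]
opening: 0.0357
gripper_force: 30.0
clock: 9.55
tool_pos: [0.6515, 0.0207, 0.1144]
orientation: [179.9, -0.1, -132.0]
force: [-0.3, 0.0, -2.9]
opening: 0.0357
gripper_force: 30.0
```

```bash
python3 -m creep '[{"grip":0.8,"delta_pos":[0.02,-0.02,0.02],"rotation":[0,0,0]},{"grip":0.8,"delta_pos":[0.02,-0.02,0.04],"rotation":[0,0,0]},{"grip":0.8,"delta_pos":[0.02,-0.02,0.06],"rotation":[0,0,0]},{"grip":0.8,"delta_pos":[0.02,-0.02,0.06],"rotation":[0,0,0]}]'
python3 -c "
from h import *
go(.6519,.0178,.104);print(ctrl.get_obs()['force'])"
```

```text
clock: 9.95
tool_pos: [0.6529, 0.0181, 0.1106]
orientation: [-180.0, 0.0, -132.0]
force: [-0.5, 0.9, -1.6]
opening: 0.0354
gripper_force: 30.0
pos [0.6529 0.0181 0.1106] rpy [-1.8000e+02  1.0000e-02 -1.3203e+02] shift [0.009 0.006 0.036] turnz None
[-0.49766797  0.87885264 -1.55177442]
```

```bash
python3 -m creep '[{"grip":0.8,"delta_pos":[0,0,0.02],"rotation":[0,0,0]},{"grip":0.8,"delta_pos":[0,0,0.04],"rotation":[0,0,0]},{"grip":0.8,"delta_pos":[0,0,0.05],"rotation":[0,0,0]},{"grip":0.8,"delta_pos":[0,0,0.05],"rotation":[0,0,0]}]'
```

```text
clock: 10.35
tool_pos: [0.6533, 0.0181, 0.1075]
orientation: [-179.9, 0.1, -132.0]
force: [-4.7, 1.0, 10.7]
opening: 0.0358
gripper_force: 30.0
```

```bash
for i in 1; do
python3 -m creep '[{"grip":0.3,"delta_pos":[0,0,-0.01],"rotation":[0,0,0]},{"grip":0.3,"delta_pos":[0,0,-0.01],"rotation":[0,0,0]},{"grip":0.3,"delta_pos":[0,0,-0.01],"rotation":[0,0,0]},{"grip":0.3,"delta_pos":[0,0,-0.1],"rotation":[0,0,0]},{"grip":0.3,"delta_pos":[0,0,-0.3],"rotation":[0,0,0]}]'
python3 -m creep '[{"grip":0.3,"delta_pos":[0,0,-0.3],"rotation":[0,0,0]},{"grip":0.3,"delta_pos":[0,0,-0.6],"rotation":[0,0,0]},{"grip":0.3,"delta_pos":[0,0,-0.9],"rotation":[0,0,0]},{"grip":0.3,"delta_pos":[0,0,-1],"rotation":[0,0,0]}]'
python3 -m creep '[{"grip":0.3,"delta_pos":[-0.2,0,-0.3],"rotation":[0,0,-0.09]},{"grip":0.3,"delta_pos":[-0.4,0,-0.4],"rotation":[0,0,-0.18]},{"grip":0.3,"delta_pos":[-0.6,0,-0.4],"rotation":[0,0,-0.27]},{"grip":0.3,"delta_pos":[-0.8,0,-0.4],"rotation":[0,0,-0.36]},{"grip":0.3,"delta_pos":[-1,0,-0.4],"rotation":[0,0,-0.45]}]'
python3 -m creep '[{"grip":0.3,"delta_pos":[0,0,0],"rotation":[0,0,-0.09]},{"grip":0.3,"delta_pos":[0,0,0],"rotation":[0,0,-0.18]},{"grip":0.3,"delta_pos":[0,0,0],"rotation":[0,0,-0.27]},{"grip":0.3,"delta_pos":[0,0,0],"rotation":[0,0,-0.36]},{"grip":0.3,"delta_pos":[0,0,0],"rotation":[0,0,-0.45]}]'
python3 -m creep '[{"grip":0.3,"delta_pos":[0,0,0],"rotation":[0,0,-0.09]},{"grip":0.3,"delta_pos":[0,0,0],"rotation":[0,0,-0.1]},{"grip":0.3,"delta_pos":[0,0,0],"rotation":[0,0,-0.1]}]'
done | grep -E "tool_pos|orient|force"
python3 -c "
from h import *
go(.5559,.2332,.24,-42)"
```

```text
tool_pos: [0.6519, 0.0179, 0.1344]
orientation: [179.9, -0.2, -132.0]
force: [-0.8, 0.1, 0.3]
gripper_force: 0.0
tool_pos: [0.6544, 0.0181, 0.2401]
orientation: [-179.8, 0.2, -132.0]
force: [0.3, 0.4, 0.9]
gripper_force: 0.0
tool_pos: [0.7202, 0.093, 0.2756]
orientation: [180.0, 0.0, -91.2]
force: [-0.5, -0.4, -0.0]
gripper_force: 0.0
tool_pos: [0.7197, 0.0924, 0.2753]
orientation: [180.0, 0.0, -50.7]
force: [-0.3, 0.9, -0.5]
gripper_force: 0.0
tool_pos: [0.7198, 0.0924, 0.2754]
orientation: [180.0, 0.0, -42.2]
force: [-0.3, 0.0, -0.1]
gripper_force: 0.0
pos [0.7198 0.0924 0.2754] rpy [ 1.7998e+02  1.0000e-02 -4.2220e+01] shift [-2.16   0.058  0.324] turnz -0.002
```

```bash
for i in 1; do
python3 -m creep '[{"grip":0.3,"delta_pos":[-0.36,0.01,0],"rotation":[0,0,0]},{"grip":0.3,"delta_pos":[-0.72,0.02,0],"rotation":[0,0,0]}]'
python3 -m creep '[{"grip":0.3,"delta_pos":[-0.36,0.01,0],"rotation":[0,0,0]},{"grip":0.3,"delta_pos":[-0.72,0.02,0],"rotation":[0,0,0]}]'
python3 -m creep '[{"grip":0.3,"delta_pos":[-0.36,0.01,0],"rotation":[0,0,0]},{"grip":0.3,"delta_pos":[-0.72,0.02,0],"rotation":[0,0,0]},{"grip":0.3,"delta_pos":[-0.72,0.02,0],"rotation":[0,0,0]},{"grip":0.3,"delta_pos":[-0.72,0.02,0],"rotation":[0,0,0]}]'
done | grep -E "tool_pos|orient|force"
python3 -c "
from h import *
go(.5557,.2334,.162,-42)"
```

```text
tool_pos: [0.6646, 0.1389, 0.2747]
orientation: [179.9, 0.0, -42.4]
force: [0.4, 0.5, 0.4]
gripper_force: 0.0
tool_pos: [0.6091, 0.1864, 0.2755]
orientation: [180.0, 0.0, -42.3]
force: [-0.8, 0.7, 0.8]
gripper_force: 0.0
tool_pos: [0.555, 0.2332, 0.2761]
orientation: [-180.0, -0.0, -42.1]
force: [-0.3, 0.4, -0.1]
gripper_force: 0.0
pos [0.555  0.2332 0.2761] rpy [-1.7995e+02 -1.0000e-02 -4.2080e+01] shift [ 0.004 -0.007  1.111] turnz -0.001
```

```bash
for i in 1; do
python3 -m creep '[{"grip":0.3,"delta_pos":[0,0,0.25],"rotation":[0,0,0]},{"grip":0.3,"delta_pos":[0,0,0.5],"rotation":[0,0,0]},{"grip":0.3,"delta_pos":[0,0,0.75],"rotation":[0,0,0]},{"grip":0.3,"delta_pos":[0,0,1],"rotation":[0,0,0]}]'
python3 -m creep '[{"grip":0.3,"delta_pos":[0,0,0.11],"rotation":[0,0,0]},{"grip":0.3,"delta_pos":[0,0,0.11],"rotation":[0,0,0]},{"grip":0.8,"delta_pos":[0,0,0.11],"rotation":[0,0,0]},{"grip":0.8,"delta_pos":[0,0,0.11],"rotation":[0,0,0]},{"grip":0.8,"delta_pos":[0,0,0.11],"rotation":[0,0,0]}]'
python3 -m creep '[{"grip":0.8,"delta_pos":[0,0,-0.1],"rotation":[0,0,0]},{"grip":0.8,"delta_pos":[0,0,-0.2],"rotation":[0,0,0]},{"grip":0.8,"delta_pos":[0,0,-0.3],"rotation":[0,0,0]},{"grip":0.8,"delta_pos":[0,0,-0.3],"rotation":[0,0,0]}]'
done | grep -vE "clock"
```

```text
tool_pos: [0.5562, 0.2317, 0.1745]
orientation: [180.0, -0.0, -42.2]
force: [0.5, 0.3, 0.4]
opening: 0.0614
gripper_force: 0.0
tool_pos: [0.556, 0.2329, 0.1659]
orientation: [-179.9, -0.0, -42.0]
force: [-0.1, -0.1, 0.0]
opening: 0.0427
gripper_force: 0.0
tool_pos: [0.5563, 0.2331, 0.1969]
orientation: [-179.8, -0.1, -42.0]
force: [-0.3, -0.1, -2.2]
opening: 0.0357
gripper_force: 30.0
```

```bash
for i in 1; do
python3 -m creep '[{"grip":0.8,"delta_pos":[0,0,-0.07],"rotation":[0,0,0]},{"grip":0.8,"delta_pos":[0,0,-0.07],"rotation":[0,0,0]}]'
python3 -m creep '[{"grip":0.8,"delta_pos":[0.15,0,0],"rotation":[0,0,0]},{"grip":0.8,"delta_pos":[0.3,0,0],"rotation":[0,0,0]},{"grip":0.8,"delta_pos":[0.45,0,0],"rotation":[0,0,0]},{"grip":0.8,"delta_pos":[0.6,0,0],"rotation":[0,0,0]},{"grip":0.8,"delta_pos":[0.75,0,0],"rotation":[0,0,0]}]'
python3 -m creep '[{"grip":0.8,"delta_pos":[0,0,-0.2],"rotation":[0,0,0]},{"grip":0.8,"delta_pos":[0,0,-0.4],"rotation":[0,0,0]},{"grip":0.8,"delta_pos":[0,0,-0.6],"rotation":[0,0,0]},{"grip":0.8,"delta_pos":[0,0,-0.7],"rotation":[0,0,0]},{"grip":0.8,"delta_pos":[0,0,-0.7],"rotation":[0,0,0]}]'
done | grep -E "tool_pos|orient|force"
python3 -c "
from h import *
go(.6563,-.0725,.27)
s=snap('side','s2')
t=snap('top','t3')
a=cv2.resize(s['color'][100:300,180:440,::-1],None,fx=1.5,fy=1.5); b=cv2.resize(t['color'][90:290,180:440,::-1],None,fx=1.5,fy=1.5)
cv2.imwrite('pics/m3.png',np.hstack([a,b]))"
```

```text
tool_pos: [0.5557, 0.2327, 0.2024]
orientation: [-179.9, -0.0, -42.0]
force: [0.2, 0.5, -1.4]
gripper_force: 30.0
tool_pos: [0.6122, 0.181, 0.2012]
orientation: [180.0, 0.0, -42.1]
force: [-0.7, -0.2, -0.8]
gripper_force: 30.0
tool_pos: [0.6121, 0.1821, 0.273]
orientation: [-179.9, -0.1, -42.1]
force: [-0.7, 0.1, -1.8]
gripper_force: 30.0
pos [0.6121 0.1821 0.273 ] rpy [-1.7986e+02 -5.0000e-02 -4.2060e+01] shift [ 2.034  1.594 -0.   ] turnz None
```

View pics/m3.png

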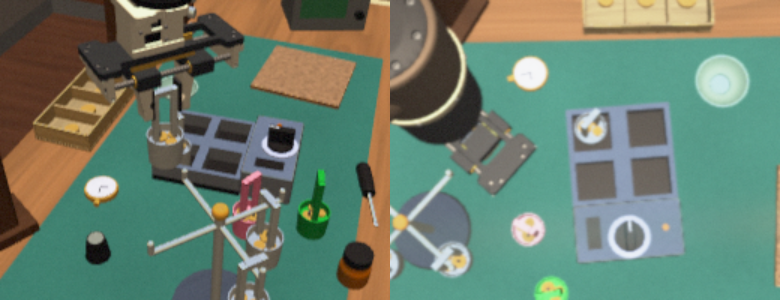

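```bash
for i in 1; do
python3 -m creep '[{"grip":0.8,"delta_pos":[0.23,0.18,0],"rotation":[0,0,0]},{"grip":0.8,"delta_pos":[0.46,0.36,0],"rotation":[0,0,0]},{"grip":0.8,"delta_pos":[0.68,0.53,0],"rotation":[0,0,0]}]'
python3 -m creep '[{"grip":0.8,"delta_pos":[0.23,0.18,0],"rotation":[0,0,0]},{"grip":0.8,"delta_pos":[0.46,0.36,0],"rotation":[0,0,0]},{"grip":0.8,"delta_pos":[0.68,0.53,0],"rotation":[0,0,0]}]'
python3 -m creep '[{"grip":0.8,"delta_pos":[0.23,0.18,0],"rotation":[0,0,0]},{"grip":0.8,"delta_pos":[0.46,0.36,0],"rotation":[0,0,0]},{"grip":0.8,"delta_pos":[0.67,0.53,0],"rotation":[0,0,0]},{"grip":0.8,"delta_pos":[0.67,0.53,0],"rotation":[0,0,0]},{"grip":0.8,"delta_pos":[0.67,0.53,0],"rotation":[0,0,0]}]'
python3 -m creep '[{"grip":0.8,"delta_pos":[0,0,0.25],"rotation":[0,0,0]},{"grip":0.8,"delta_pos":[0,0,0.5],"rotation":[0,0,0]},{"grip":0.8,"delta_pos":[0,0,0.75],"rotation":[0,0,0]},{"grip":0.8,"delta_pos":[0,0,0.9],"rotation":[0,0,0]},{"grip":0.8,"delta_pos":[0,0,0.9],"rotation":[0,0,0]}]'
done | grep -E "tool_pos|orient|force"
python3 -c "
from h import *
go(.6563,-.0725,.117)"
```

```text
tool_pos: [0.6256, 0.0965, 0.2699]
orientation: [179.9, 0.1, -42.0]
force: [0.2, -0.8, -1.6]
gripper_force: 30.0
tool_pos: [0.6407, 0.0113, 0.2699]
orientation: [179.9, 0.1, -42.0]
force: [0.1, 0.8, -0.6]
gripper_force: 30.0
tool_pos: [0.655, -0.0722, 0.27]
orientation: [179.9, 0.1, -42.1]
force: [-0.6, 0.2, -2.0]
gripper_force: 30.0
tool_pos: [0.6536, -0.0706, 0.1783]
orientation: [179.8, 0.2, -42.0]
force: [0.4, 0.2, -2.2]
gripper_force: 30.0
pos [ 0.6536 -0.0706  0.1783] rpy [179.79   0.23 -41.98] shift [ 0.032 -0.004  0.583] turnz None
```

```bash
for i in 1; do
python3 -m creep '[{"grip":0.8,"delta_pos":[0.015,0,0.15],"rotation":[0,0,0]},{"grip":0.8,"delta_pos":[0.015,0,0.3],"rotation":[0,0,0]},{"grip":0.8,"delta_pos":[0.015,0,0.45],"rotation":[0,0,0]},{"grip":0.8,"delta_pos":[0.015,0,0.55],"rotation":[0,0,0]},{"grip":0.8,"delta_pos":[0.015,0,0.55],"rotation":[0,0,0]}]'
python3 -m creep '[{"grip":0.8,"delta_pos":[0,0,0.02],"rotation":[0,0,0]},{"grip":0.8,"delta_pos":[0,0,0.04],"rotation":[0,0,0]},{"grip":0.8,"delta_pos":[0,0,0.06],"rotation":[0,0,0]},{"grip":0.8,"delta_pos":[0,0,0.06],"rotation":[0,0,0]}]'
done | grep -E "tool_pos|orient|force"
```

```text
tool_pos: [0.6557, -0.0726, 0.1248]
orientation: [179.9, 0.1, -42.0]
force: [-0.7, 0.0, -1.9]
gripper_force: 30.0
tool_pos: [0.6566, -0.0727, 0.1207]
orientation: [-180.0, -0.0, -42.0]
force: [-0.6, -0.4, -1.3]
gripper_force: 30.0
```

```bash
for i in 1; do
python3 -m creep '[{"grip":0.8,"delta_pos":[0,0,0.02],"rotation":[0,0,0]},{"grip":0.8,"delta_pos":[0,0,0.04],"rotation":[0,0,0]},{"grip":0.8,"delta_pos":[0,0,0.05],"rotation":[0,0,0]},{"grip":0.8,"delta_pos":[0,0,0.05],"rotation":[0,0,0]}]'
python3 -m creep '[{"grip":0.8,"delta_pos":[0,0,0.02],"rotation":[0,0,0]},{"grip":0.8,"delta_pos":[0,0,0.04],"rotation":[0,0,0]},{"grip":0.8,"delta_pos":[0,0,0.04],"rotation":[0,0,0]}]'
done | grep -E "tool_pos|orient|force"
```

```text
tool_pos: [0.6565, -0.0727, 0.1153]
orientation: [180.0, 0.0, -42.0]
force: [-0.7, -0.5, -0.9]
gripper_force: 30.0
tool_pos: [0.6575, -0.0726, 0.1143]
orientation: [-179.9, -0.1, -42.0]
force: [-4.2, 2.4, 15.1]
gripper_force: 30.0
```

```bash
for i in 1; do
python3 -m creep '[{"grip":0.3,"delta_pos":[0,0,-0.01],"rotation":[0,0,0]},{"grip":0.3,"delta_pos":[0,0,-0.01],"rotation":[0,0,0]},{"grip":0.3,"delta_pos":[0,0,-0.01],"rotation":[0,0,0]},{"grip":0.3,"delta_pos":[0,0,-0.1],"rotation":[0,0,0]},{"grip":0.3,"delta_pos":[0,0,-0.3],"rotation":[0,0,0]}]'
python3 -m creep '[{"grip":0.3,"delta_pos":[0,0,-0.3],"rotation":[0,0,0]},{"grip":0.3,"delta_pos":[0,0,-0.6],"rotation":[0,0,0]},{"grip":0.3,"delta_pos":[0,0,-0.9],"rotation":[0,0,0]},{"grip":0.3,"delta_pos":[0,0,-1],"rotation":[0,0,0]}]'
python3 -m creep '[{"grip":0.3,"delta_pos":[-0.2,0,-0.3],"rotation":[0,0,0]},{"grip":0.3,"delta_pos":[-0.55,-0.2,-0.5],"rotation":[0,0,0]},{"grip":0.3,"delta_pos":[-0.86,-0.32,-0.5],"rotation":[0,0,0]}]'
python3 -m creep '[{"grip":0.3,"delta_pos":[-0.43,-0.16,0],"rotation":[0,0,0]},{"grip":0.3,"delta_pos":[-0.86,-0.32,0],"rotation":[0,0,0]}]'
python3 -m creep '[{"grip":0.3,"delta_pos":[-0.43,-0.16,0],"rotation":[0,0,0]},{"grip":0.3,"delta_pos":[-0.86,-0.32,0],"rotation":[0,0,0]}]'
python3 -m creep '[{"grip":0.3,"delta_pos":[-0.43,-0.16,0],"rotation":[0,0,0]},{"grip":0.3,"delta_pos":[-0.86,-0.32,0],"rotation":[0,0,0]}]'
python3 -m creep '[{"grip":0.3,"delta_pos":[-0.43,-0.16,0],"rotation":[0,0,0]},{"grip":0.3,"delta_pos":[-0.86,-0.32,0],"rotation":[0,0,0]},{"grip":0.3,"delta_pos":[-0.86,-0.32,0],"rotation":[0,0,0]},{"grip":0.3,"delta_pos":[-0.86,-0.32,0],"rotation":[0,0,0]}]'
done | grep -E "tool_pos"
python3 -c "
from h import *
go(.4443,.3345,.162,-42)"
```

```text
tool_pos: [0.6554, -0.0728, 0.1402]
tool_pos: [0.658, -0.0729, 0.246]
tool_pos: [0.615, 0.0095, 0.2949]
tool_pos: [0.5707, 0.091, 0.2916]
tool_pos: [0.528, 0.1726, 0.2917]
tool_pos: [0.4855, 0.254, 0.2917]
tool_pos: [0.4435, 0.3349, 0.2914]
pos [0.4435 0.3349 0.2914] rpy [ 1.7996e+02 -1.0000e-02 -4.1890e+01] shift [ 0.008 -0.003  1.264] turnz 0.001
```

Descend, grip with more rows to close fully, lift, and draw out along tool −x.

```bash
for i in 1; do
python3 -m creep '[{"grip":0.3,"delta_pos":[0,0,0.25],"rotation":[0,0,0]},{"grip":0.3,"delta_pos":[0,0,0.5],"rotation":[0,0,0]},{"grip":0.3,"delta_pos":[0,0,0.75],"rotation":[0,0,0]},{"grip":0.3,"delta_pos":[0,0,1],"rotation":[0,0,0]}]'
python3 -m creep '[{"grip":0.3,"delta_pos":[0,0,0.15],"rotation":[0,0,0]},{"grip":0.3,"delta_pos":[0,0,0.26],"rotation":[0,0,0]},{"grip":0.3,"delta_pos":[0,0,0.26],"rotation":[0,0,0]},{"grip":0.8,"delta_pos":[0,0,0.26],"rotation":[0,0,0]}]'
python3 -m creep '[{"grip":0.8,"delta_pos":[0,0,0],"rotation":[0,0,0]},{"grip":0.8,"delta_pos":[0,0,0],"rotation":[0,0,0]},{"grip":0.8,"delta_pos":[0,0,0],"rotation":[0,0,0]},{"grip":0.8,"delta_pos":[0,0,0],"rotation":[0,0,0]}]'
python3 -m creep '[{"grip":0.8,"delta_pos":[0,0,-0.1],"rotation":[0,0,0]},{"grip":0.8,"delta_pos":[0,0,-0.2],"rotation":[0,0,0]},{"grip":0.8,"delta_pos":[0,0,-0.3],"rotation":[0,0,0]},{"grip":0.8,"delta_pos":[0,0,-0.3],"rotation":[0,0,0]}]'
python3 -m creep '[{"grip":0.8,"delta_pos":[-0.15,0,0],"rotation":[0,0,0]},{"grip":0.8,"delta_pos":[-0.3,0,0],"rotation":[0,0,0]},{"grip":0.8,"delta_pos":[-0.45,0,0],"rotation":[0,0,0]},{"grip":0.8,"delta_pos":[-0.6,0,0],"rotation":[0,0,0]},{"grip":0.8,"delta_pos":[-0.75,0,0],"rotation":[0,0,0]}]'
python3 -m creep '[{"grip":0.8,"delta_pos":[0,0,-0.2],"rotation":[0,0,0]},{"grip":0.8,"delta_pos":[0,0,-0.4],"rotation":[0,0,0]},{"grip":0.8,"delta_pos":[0,0,-0.6],"rotation":[0,0,0]},{"grip":0.8,"delta_pos":[0,0,-0.8],"rotation":[0,0,0]},{"grip":0.8,"delta_pos":[0,0,-0.9],"rotation":[0,0,0]}]'
python3 -m creep '[{"grip":0.8,"delta_pos":[0,0,-0.2],"rotation":[0,0,0]},{"grip":0.8,"delta_pos":[0,0,-0.4],"rotation":[0,0,0]},{"grip":0.8,"delta_pos":[0,0,-0.55],"rotation":[0,0,0]},{"grip":0.8,"delta_pos":[0,0,-0.55],"rotation":[0,0,0]}]'
done | grep -vE "clock"
python3 -c "
from h import *
go(.5712,.0127,.32)"
```

```text
tool_pos: [0.4449, 0.3327, 0.1908]
orientation: [-180.0, -0.0, -42.1]
force: [0.7, 0.8, -0.7]
opening: 0.0617
gripper_force: 0.0
tool_pos: [0.4449, 0.3338, 0.1661]
orientation: [-180.0, -0.0, -42.1]
force: [0.2, -0.5, 1.4]
opening: 0.0574
gripper_force: 0.0
tool_pos: [0.4446, 0.3345, 0.1663]
orientation: [-179.9, -0.0, -42.0]
force: [-0.6, -0.3, 3.5]
opening: 0.0356
gripper_force: 30.0
tool_pos: [0.4449, 0.3348, 0.1977]
orientation: [-179.8, 0.0, -42.0]
force: [-1.0, 0.5, -0.9]
opening: 0.0356
gripper_force: 30.0
tool_pos: [0.3873, 0.3852, 0.1954]
orientation: [180.0, -0.0, -42.0]
force: [-0.4, 0.2, -1.8]
opening: 0.036
gripper_force: 30.0
tool_pos: [0.3883, 0.3853, 0.2873]
orientation: [-179.9, 0.0, -42.0]
force: [0.4, -0.0, -2.3]
opening: 0.036
gripper_force: 30.0
tool_pos: [0.3887, 0.3852, 0.3422]
orientation: [-179.8, 0.0, -42.0]
force: [-0.0, 0.3, -1.4]
opening: 0.0358
gripper_force: 30.0
pos [0.3887 0.3852 0.3422] rpy [-1.7982e+02  3.0000e-02 -4.2000e+01] shift [3.849 1.547 0.192] turnz None
```

```bash
for i in 1; do
python3 -m creep '[{"grip":0.8,"delta_pos":[0.32,0.13,0],"rotation":[0,0,0]},{"grip":0.8,"delta_pos":[0.64,0.26,0],"rotation":[0,0,0]},{"grip":0.8,"delta_pos":[0.96,0.39,0],"rotation":[0,0,0]}]'
python3 -m creep '[{"grip":0.8,"delta_pos":[0.32,0.13,0],"rotation":[0,0,0]},{"grip":0.8,"delta_pos":[0.64,0.26,0],"rotation":[0,0,0]},{"grip":0.8,"delta_pos":[0.96,0.39,0],"rotation":[0,0,0]}]'
python3 -m creep '[{"grip":0.8,"delta_pos":[0.32,0.13,0],"rotation":[0,0,0]},{"grip":0.8,"delta_pos":[0.64,0.26,0],"rotation":[0,0,0]},{"grip":0.8,"delta_pos":[0.96,0.39,0],"rotation":[0,0,0]}]'
python3 -m creep '[{"grip":0.8,"delta_pos":[0.32,0.13,0],"rotation":[0,0,0]},{"grip":0.8,"delta_pos":[0.64,0.26,0],"rotation":[0,0,0]},{"grip":0.8,"delta_pos":[0.97,0.38,0],"rotation":[0,0,0]},{"grip":0.8,"delta_pos":[0.97,0.38,0],"rotation":[0,0,0]}]'
python3 -m creep '[{"grip":0.8,"delta_pos":[0,0,0.25],"rotation":[0,0,0]},{"grip":0.8,"delta_pos":[0,0,0.5],"rotation":[0,0,0]},{"grip":0.8,"delta_pos":[0,0,0.75],"rotation":[0,0,0]},{"grip":0.8,"delta_pos":[0,0,1],"rotation":[0,0,0]}]'
python3 -m creep '[{"grip":0.8,"delta_pos":[0,0,0.25],"rotation":[0,0,0]},{"grip":0.8,"delta_pos":[0,0,0.5],"rotation":[0,0,0]},{"grip":0.8,"delta_pos":[0,0,0.6],"rotation":[0,0,0]},{"grip":0.8,"delta_pos":[0,0,0.6],"rotation":[0,0,0]}]'
done | grep -E "clock|tool_pos"
python3 -c "
from h import *
go(.5712,.0127,.115)"
```

```text
clock: 24.65
tool_pos: [0.4334, 0.2902, 0.3389]
clock: 24.95
tool_pos: [0.4787, 0.1966, 0.3391]
clock: 25.25
tool_pos: [0.524, 0.1035, 0.3391]
clock: 25.65
tool_pos: [0.5715, 0.0087, 0.3383]
clock: 26.05
tool_pos: [0.5699, 0.0119, 0.2383]
clock: 26.45
tool_pos: [0.5695, 0.0115, 0.1786]
pos [0.5695 0.0115 0.1786] rpy [ 1.7981e+02  1.2000e-01 -4.2020e+01] shift [ 0.004 -0.02   0.606] turnz None
```

```bash
for i in 1; do
python3 -m creep '[{"grip":0.8,"delta_pos":[0,-0.01,0.15],"rotation":[0,0,0]},{"grip":0.8,"delta_pos":[0,-0.01,0.3],"rotation":[0,0,0]},{"grip":0.8,"delta_pos":[0,-0.01,0.45],"rotation":[0,0,0]},{"grip":0.8,"delta_pos":[0,-0.01,0.6],"rotation":[0,0,0]},{"grip":0.8,"delta_pos":[0,-0.01,0.6],"rotation":[0,0,0]}]'
python3 -m creep '[{"grip":0.8,"delta_pos":[0,0,0.02],"rotation":[0,0,0]},{"grip":0.8,"delta_pos":[0,0,0.04],"rotation":[0,0,0]},{"grip":0.8,"delta_pos":[0,0,0.06],"rotation":[0,0,0]},{"grip":0.8,"delta_pos":[0,0,0.06],"rotation":[0,0,0]}]'
done | grep -E "tool_pos|orient|force"
```

```text
tool_pos: [0.5709, 0.0122, 0.1199]
orientation: [179.9, 0.1, -42.0]
force: [-1.0, 0.1, -0.7]
gripper_force: 30.0
tool_pos: [0.5716, 0.0122, 0.1149]
orientation: [-180.0, -0.0, -42.0]
force: [0.2, -0.2, -1.8]
gripper_force: 30.0
```

```bash
for i in 1; do
python3 -m creep '[{"grip":0.8,"delta_pos":[0,0,0.02],"rotation":[0,0,0]},{"grip":0.8,"delta_pos":[0,0,0.04],"rotation":[0,0,0]},{"grip":0.8,"delta_pos":[0,0,0.05],"rotation":[0,0,0]},{"grip":0.8,"delta_pos":[0,0,0.05],"rotation":[0,0,0]}]'
python3 -m creep '[{"grip":0.8,"delta_pos":[0,0,0.02],"rotation":[0,0,0]},{"grip":0.8,"delta_pos":[0,0,0.03],"rotation":[0,0,0]},{"grip":0.8,"delta_pos":[0,0,0.03],"rotation":[0,0,0]}]'
done | grep -E "tool_pos|orient|force"
```

```text
tool_pos: [0.5713, 0.0121, 0.1093]
orientation: [180.0, 0.0, -42.0]
force: [-0.5, -0.4, -0.5]
gripper_force: 30.0
tool_pos: [0.5718, 0.012, 0.1084]
orientation: [-180.0, -0.1, -42.0]
force: [-4.7, 0.5, 13.5]
gripper_force: 30.0
```

```bash
for i in 1; do
python3 -m creep '[{"grip":0.3,"delta_pos":[0,0,-0.01],"rotation":[0,0,0]},{"grip":0.3,"delta_pos":[0,0,-0.01],"rotation":[0,0,0]},{"grip":0.3,"delta_pos":[0,0,-0.01],"rotation":[0,0,0]},{"grip":0.3,"delta_pos":[0,0,-0.1],"rotation":[0,0,0]},{"grip":0.3,"delta_pos":[0,0,-0.3],"rotation":[0,0,0]}]'
python3 -m creep '[{"grip":0.3,"delta_pos":[0,0,-0.3],"rotation":[0,0,0]},{"grip":0.3,"delta_pos":[0,0,-0.6],"rotation":[0,0,0]},{"grip":0.3,"delta_pos":[0,0,-0.9],"rotation":[0,0,0]},{"grip":0.3,"delta_pos":[0,0,-1],"rotation":[0,0,0]}]'
python3 -m creep '[{"grip":0.3,"delta_pos":[-0.2,0,-0.3],"rotation":[0,0,0.09]},{"grip":0.3,"delta_pos":[-0.5,-0.1,-0.4],"rotation":[0,0,0.18]},{"grip":0.3,"delta_pos":[-0.8,-0.2,-0.4],"rotation":[0,0,0.27]},{"grip":0.3,"delta_pos":[-1,-0.34,-0.4],"rotation":[0,0,0.36]},{"grip":0.3,"delta_pos":[-1,-0.34,-0.4],"rotation":[0,0,0.45]}]'
python3 -m creep '[{"grip":0.3,"delta_pos":[0,0,0],"rotation":[0,0,0.09]},{"grip":0.3,"delta_pos":[0,0,0],"rotation":[0,0,0.18]},{"grip":0.3,"delta_pos":[0,0,0],"rotation":[0,0,0.27]},{"grip":0.3,"delta_pos":[0,0,0],"rotation":[0,0,0.36]},{"grip":0.3,"delta_pos":[0,0,0],"rotation":[0,0,0.45]}]'
python3 -m creep '[{"grip":0.3,"delta_pos":[0,0,0],"rotation":[0,0,0.09]},{"grip":0.3,"delta_pos":[0,0,0],"rotation":[0,0,0.1]},{"grip":0.3,"delta_pos":[0,0,0],"rotation":[0,0,0.1]}]'
done | grep -E "tool_pos|orient|  force"
python3 -c "
from h import *
go(.4498,.2287,.162,48)"
```

```text
tool_pos: [0.5705, 0.0118, 0.1357]
orientation: [179.8, 0.1, -42.0]
tool_pos: [0.5729, 0.0123, 0.2407]
orientation: [-179.8, -0.2, -42.0]
tool_pos: [0.5192, 0.1064, 0.2769]
orientation: [-180.0, 0.0, -82.7]
tool_pos: [0.5197, 0.1043, 0.2765]
orientation: [180.0, -0.0, -123.4]
tool_pos: [0.5198, 0.1043, 0.2765]
orientation: [180.0, -0.0, -131.8]
pos [0.5198 0.1043 0.2765] rpy [ 1.7999e+02 -1.0000e-02 -1.3184e+02] shift [-0.46   1.352  1.115] turnz 0.002
```

```bash
for i in 1; do
python3 -m creep '[{"grip":0.3,"delta_pos":[-0.12,0.34,0],"rotation":[0,0,0]},{"grip":0.3,"delta_pos":[-0.23,0.68,0],"rotation":[0,0,0]},{"grip":0.3,"delta_pos":[-0.35,1,0],"rotation":[0,0,0]},{"grip":0.3,"delta_pos":[-0.35,1,0],"rotation":[0,0,0]}]'
python3 -m creep '[{"grip":0.3,"delta_pos":[-0.11,0.35,0],"rotation":[0,0,0]},{"grip":0.3,"delta_pos":[-0.11,0.35,0.2],"rotation":[0,0,0]},{"grip":0.3,"delta_pos":[-0.11,0.35,0.4],"rotation":[0,0,0]},{"grip":0.3,"delta_pos":[-0.11,0.35,0.5],"rotation":[0,0,0]},{"grip":0.3,"delta_pos":[-0.11,0.35,0.5],"rotation":[0,0,0]}]'
done | grep -E "tool_pos|orient|  force"
python3 -c "
from h import *
go(.4498,.2287,.162,48)"
```

```text
tool_pos: [0.4679, 0.1997, 0.2767]
orientation: [180.0, 0.0, -131.7]
tool_pos: [0.45, 0.2281, 0.2253]
orientation: [180.0, -0.2, -132.0]
pos [0.45   0.2281 0.2253] rpy [ 1.7999e+02 -1.6000e-01 -1.3195e+02] shift [-0.003  0.005  0.603] turnz 0.001
```

```bash
for i in 1; do
python3 -m creep '[{"grip":0.3,"delta_pos":[0,0,0.2],"rotation":[0,0,0]},{"grip":0.3,"delta_pos":[0,0,0.4],"rotation":[0,0,0]},{"grip":0.3,"delta_pos":[0,0,0.6],"rotation":[0,0,0]},{"grip":0.3,"delta_pos":[0,0,0.6],"rotation":[0,0,0]}]'
python3 -m creep '[{"grip":0.8,"delta_pos":[0,0,0],"rotation":[0,0,0]},{"grip":0.8,"delta_pos":[0,0,0],"rotation":[0,0,0]},{"grip":0.8,"delta_pos":[0,0,0],"rotation":[0,0,0]},{"grip":0.8,"delta_pos":[0,0,0],"rotation":[0,0,0]},{"grip":0.8,"delta_pos":[0,0,0],"rotation":[0,0,0]}]'
python3 -m creep '[{"grip":0.8,"delta_pos":[0,0,-0.1],"rotation":[0,0,0]},{"grip":0.8,"delta_pos":[0,0,-0.2],"rotation":[0,0,0]},{"grip":0.8,"delta_pos":[0,0,-0.3],"rotation":[0,0,0]},{"grip":0.8,"delta_pos":[0,0,-0.3],"rotation":[0,0,0]}]'
python3 -m creep '[{"grip":0.8,"delta_pos":[0.15,0,0],"rotation":[0,0,0]},{"grip":0.8,"delta_pos":[0.3,0,0],"rotation":[0,0,0]},{"grip":0.8,"delta_pos":[0.45,0,0],"rotation":[0,0,0]},{"grip":0.8,"delta_pos":[0.6,0,0],"rotation":[0,0,0]},{"grip":0.8,"delta_pos":[0.7,0,0],"rotation":[0,0,0]}]'
python3 -m creep '[{"grip":0.8,"delta_pos":[0,0,-0.2],"rotation":[0,0,0]},{"grip":0.8,"delta_pos":[0,0,-0.4],"rotation":[0,0,0]},{"grip":0.8,"delta_pos":[0,0,-0.6],"rotation":[0,0,0]},{"grip":0.8,"delta_pos":[0,0,-0.8],"rotation":[0,0,0]},{"grip":0.8,"delta_pos":[0,0,-0.8],"rotation":[0,0,0]}]'
done | grep -vE "clock"
python3 -c "
from h import *
go(.5773,-.0774,.27)"
```

```text
tool_pos: [0.4499, 0.2279, 0.1652]
orientation: [180.0, -0.2, -132.0]
force: [0.8, -0.3, -0.2]
opening: 0.061
gripper_force: 0.0
tool_pos: [0.4508, 0.2292, 0.1673]
orientation: [-180.0, 0.1, -132.0]
force: [-0.9, 0.5, 3.5]
opening: 0.0355
gripper_force: 30.0
tool_pos: [0.4512, 0.2295, 0.1985]
orientation: [-180.0, 0.2, -132.0]
force: [-0.0, 0.1, -0.7]
opening: 0.0358
gripper_force: 30.0
tool_pos: [0.4023, 0.1755, 0.1966]
orientation: [180.0, -0.0, -132.0]
force: [0.3, 0.6, -1.0]
opening: 0.0357
gripper_force: 30.0
tool_pos: [0.4044, 0.1773, 0.2793]
orientation: [-180.0, 0.3, -132.0]
force: [0.2, 0.8, -1.5]
opening: 0.036
gripper_force: 30.0
pos [0.4044 0.1773 0.2793] rpy [-179.95    0.29 -132.  ] shift [ 0.736 -2.989  0.063] turnz None
```

```bash
for i in 1; do
python3 -m creep '[{"grip":0.8,"delta_pos":[0.08,-0.33,0],"rotation":[0,0,0]},{"grip":0.8,"delta_pos":[0.16,-0.66,0],"rotation":[0,0,0]},{"grip":0.8,"delta_pos":[0.25,-1,0],"rotation":[0,0,0]}]'
python3 -m creep '[{"grip":0.8,"delta_pos":[0.08,-0.33,0],"rotation":[0,0,0]},{"grip":0.8,"delta_pos":[0.16,-0.66,0],"rotation":[0,0,0]},{"grip":0.8,"delta_pos":[0.25,-1,0],"rotation":[0,0,0]}]'
python3 -m creep '[{"grip":0.8,"delta_pos":[0.08,-0.33,0],"rotation":[0,0,0]},{"grip":0.8,"delta_pos":[0.16,-0.66,0],"rotation":[0,0,0]},{"grip":0.8,"delta_pos":[0.24,-0.99,0],"rotation":[0,0,0]},{"grip":0.8,"delta_pos":[0.24,-0.99,0],"rotation":[0,0,0]},{"grip":0.8,"delta_pos":[0.24,-0.99,0],"rotation":[0,0,0]}]'
python3 -m creep '[{"grip":0.8,"delta_pos":[0,0,0.25],"rotation":[0,0,0]},{"grip":0.8,"delta_pos":[0,0,0.5],"rotation":[0,0,0]},{"grip":0.8,"delta_pos":[0,0,0.75],"rotation":[0,0,0]},{"grip":0.8,"delta_pos":[0,0,0.95],"rotation":[0,0,0]},{"grip":0.8,"delta_pos":[0,0,0.95],"rotation":[0,0,0]}]'
done | grep -E "clock|tool_pos"
python3 -c "
from h import *
go(.5773,-.0774,.115)"
```

```text
clock: 33.75
tool_pos: [0.461, 0.0904, 0.276]
clock: 34.05
tool_pos: [0.5187, 0.0044, 0.2757]
clock: 34.55
tool_pos: [0.5756, -0.079, 0.2751]
clock: 35.05
tool_pos: [0.5736, -0.0775, 0.1787]
pos [ 0.5736 -0.0775  0.1787] rpy [ 179.77   -0.21 -131.99] shift [-0.026 -0.027  0.607] turnz None
```

```bash
for i in 1; do
python3 -m creep '[{"grip":0.8,"delta_pos":[-0.01,-0.02,0.15],"rotation":[0,0,0]},{"grip":0.8,"delta_pos":[-0.01,-0.02,0.3],"rotation":[0,0,0]},{"grip":0.8,"delta_pos":[-0.01,-0.02,0.45],"rotation":[0,0,0]},{"grip":0.8,"delta_pos":[-0.01,-0.02,0.6],"rotation":[0,0,0]},{"grip":0.8,"delta_pos":[-0.01,-0.02,0.6],"rotation":[0,0,0]}]'
python3 -m creep '[{"grip":0.8,"delta_pos":[0,0,0.03],"rotation":[0,0,0]},{"grip":0.8,"delta_pos":[0,0,0.06],"rotation":[0,0,0]},{"grip":0.8,"delta_pos":[0,0,0.09],"rotation":[0,0,0]},{"grip":0.8,"delta_pos":[0,0,0.09],"rotation":[0,0,0]}]'
python3 -m creep '[{"grip":0.8,"delta_pos":[0,0,0.02],"rotation":[0,0,0]},{"grip":0.8,"delta_pos":[0,0,0.04],"rotation":[0,0,0]},{"grip":0.8,"delta_pos":[0,0,0.04],"rotation":[0,0,0]}]'
done | grep -E "tool_pos|orient|force"
```

```text
tool_pos: [0.5773, -0.0783, 0.1209]
orientation: [179.9, -0.1, -132.0]
force: [-0.4, -0.2, -1.2]
gripper_force: 30.0
tool_pos: [0.5782, -0.0788, 0.1126]
orientation: [-180.0, 0.0, -132.0]
force: [-0.4, 0.3, -2.4]
gripper_force: 30.0
tool_pos: [0.5788, -0.079, 0.1095]
orientation: [-179.9, 0.0, -132.0]
force: [-0.4, -0.7, 5.9]
gripper_force: 30.0
```

```bash
for i in 1; do
python3 -m creep '[{"grip":0.3,"delta_pos":[0,0,-0.01],"rotation":[0,0,0]},{"grip":0.3,"delta_pos":[0,0,-0.01],"rotation":[0,0,0]},{"grip":0.3,"delta_pos":[0,0,-0.01],"rotation":[0,0,0]},{"grip":0.3,"delta_pos":[0,0,-0.1],"rotation":[0,0,0]},{"grip":0.3,"delta_pos":[0,0,-0.3],"rotation":[0,0,0]}]'
python3 -m creep '[{"grip":0.3,"delta_pos":[0,0,-0.3],"rotation":[0,0,0]},{"grip":0.3,"delta_pos":[0,0,-0.6],"rotation":[0,0,0]},{"grip":0.3,"delta_pos":[0,0,-0.7],"rotation":[0,0,0]}]'
python3 -m creep '[{"grip":0.3,"delta_pos":[0.1,0,0],"rotation":[0,0,0.09]},{"grip":0.3,"delta_pos":[0.2,0.2,0],"rotation":[0,0,0.18]},{"grip":0.3,"delta_pos":[0.35,0.5,0],"rotation":[0,0,0.27]},{"grip":0.3,"delta_pos":[0.35,0.8,0],"rotation":[0,0,0.36]},{"grip":0.3,"delta_pos":[0.35,1,0],"rotation":[0,0,0.45]}]'
python3 -m creep '[{"grip":0.3,"delta_pos":[0,0,0],"rotation":[0,0,0.045]},{"grip":0.3,"delta_pos":[0,0,0],"rotation":[0,0,0.045]},{"grip":0.3,"delta_pos":[0,0,0],"rotation":[0,0,0.045]}]'
done | grep -E "clock|tool_pos|orient"
python3 -c "
from h import *
go(.479,-.0375,.096,3.5)
t=snap('top','t4'); s=snap('wrist','w4'); 
a=t['color'][90:290,180:400,::-1]
cv2.imwrite('pics/m4.png',np.hstack([cv2.resize(a,None,fx=1.6,fy=1.6),cv2.resize(s['color'][80:400,80:560,::-1],(440,320))]))"
```

```text
clock: 36.75
tool_pos: [0.5772, -0.079, 0.1377]
orientation: [179.9, -0.1, -132.0]
clock: 37.05
tool_pos: [0.5799, -0.0789, 0.2127]
orientation: [-179.8, 0.2, -132.0]
clock: 37.55
tool_pos: [0.4789, -0.0376, 0.2087]
orientation: [180.0, -0.0, -172.9]
clock: 37.85
tool_pos: [0.4807, -0.0379, 0.2087]
orientation: [180.0, 0.0, -176.4]
pos [ 0.4807 -0.0379  0.2087] rpy [ 1.8000e+02  2.0000e-02 -1.7644e+02] shift [0.017 0.005 1.097] turnz 0.001
```

View pics/m4.png

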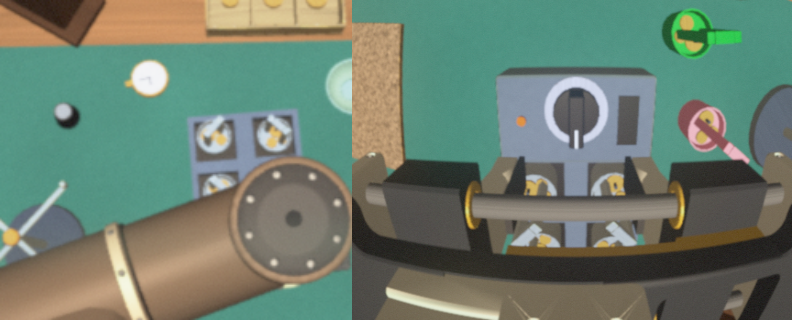

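```bash
python3 -c "
from h import *
s=snap('wrist')
for uv,z in [((324.4,190),.062),((324.4,190),.07),((324,169),.1),((324,228),.1)]: print(at(s,uv,z,fishray).round(4))
go(.479,-.0375,.096,3.5)"
```

```text
[ 0.4789 -0.0374  0.062 ]
[ 0.4767 -0.0376  0.07  ]
[ 0.4509 -0.0397  0.1   ]
[ 0.5021 -0.0365  0.1   ]
pos [ 0.4808 -0.0382  0.2084] rpy [-1.8000e+02 -2.0000e-02 -1.7653e+02] shift [0.017 0.008 1.094] turnz -0.0
```

```bash
for i in 1; do
python3 -m creep '[{"grip":0.3,"delta_pos":[0.025,0,0.25],"rotation":[0,0,0]},{"grip":0.3,"delta_pos":[0.025,0,0.5],"rotation":[0,0,0]},{"grip":0.3,"delta_pos":[0.025,0,0.75],"rotation":[0,0,0]},{"grip":0.4,"delta_pos":[0.025,0,0.95],"rotation":[0,0,0]},{"grip":0.4,"delta_pos":[0.025,0,1],"rotation":[0,0,0]}]'
python3 -m creep '[{"grip":0.4,"delta_pos":[0,0,0.09],"rotation":[0,0,0]},{"grip":0.4,"delta_pos":[0,0,0.09],"rotation":[0,0,0]},{"grip":0.5,"delta_pos":[0,0,0.09],"rotation":[0,0,0]},{"grip":0.7,"delta_pos":[0,0,0.09],"rotation":[0,0,0]},{"grip":0.9,"delta_pos":[0,0,0.09],"rotation":[0,0,0]}]'
python3 -m creep '[{"grip":0.95,"delta_pos":[0,0,0],"rotation":[0,0,0]},{"grip":0.95,"delta_pos":[0,0,0],"rotation":[0,0,0]},{"grip":0.95,"delta_pos":[0,0,0],"rotation":[0,0,0]},{"grip":0.95,"delta_pos":[0,0,0],"rotation":[0,0,0]},{"grip":0.95,"delta_pos":[0,0,0],"rotation":[0,0,0]}]'
done
```

```text
clock: 38.5
tool_pos: [0.4768, -0.0387, 0.1064]
orientation: [-180.0, -0.2, -176.6]
force: [0.6, 0.4, -0.8]
opening: 0.054
gripper_force: 0.0
clock: 39.0
tool_pos: [0.4785, -0.038, 0.1002]
orientation: [180.0, 0.1, -176.6]
force: [-0.2, 0.3, -0.5]
opening: 0.0339
gripper_force: 0.0
clock: 39.5
tool_pos: [0.4782, -0.037, 0.0998]
orientation: [179.9, 0.0, -176.6]
force: [-3.1, 7.5, 3.7]
opening: 0.0135
gripper_force: 30.0
```

```bash
for i in 1; do
python3 -m creep '[{"grip":0.95,"delta_pos":[0,0,0],"rotation":[0,0,0.08]},{"grip":0.95,"delta_pos":[0,0,0],"rotation":[0,0,0.16]},{"grip":0.95,"delta_pos":[0,0,0],"rotation":[0,0,0.24]},{"grip":0.95,"delta_pos":[0,0,0],"rotation":[0,0,0.32]},{"grip":0.95,"delta_pos":[0,0,0],"rotation":[0,0,0.38]}]'
python3 -m creep '[{"grip":0.95,"delta_pos":[0,0,0],"rotation":[0,0,0.08]},{"grip":0.95,"delta_pos":[0,0,0],"rotation":[0,0,0.16]},{"grip":0.95,"delta_pos":[0,0,0],"rotation":[0,0,0.24]},{"grip":0.95,"delta_pos":[0,0,0],"rotation":[0,0,0.32]},{"grip":0.95,"delta_pos":[0,0,0],"rotation":[0,0,0.37]}]'
python3 -m creep '[{"grip":0.95,"delta_pos":[0,0,0],"rotation":[0,0,0]},{"grip":0.95,"delta_pos":[0,0,0],"rotation":[0,0,0]}]'
done
python3 -c "
from h import *
print(ctrl.get_obs()['moment'])
s=snap('side','s5'); cv2.imwrite('pics/s5c.png',cv2.resize(s['color'][120:260,250:450,::-1],None,fx=3,fy=3,interpolation=cv2.INTER_CUBIC))"
```

```text
clock: 40.0
tool_pos: [0.4784, -0.0363, 0.0998]
orientation: [179.8, -0.0, 148.9]
force: [-3.4, 12.7, 4.1]
opening: 0.0138
gripper_force: 30.0
clock: 40.5
tool_pos: [0.479, -0.0358, 0.0999]
orientation: [179.8, -0.1, 115.7]
force: [-2.5, 15.2, 2.2]
opening: 0.0135
gripper_force: 30.0
clock: 40.7
tool_pos: [0.479, -0.0358, 0.0999]
orientation: [179.8, -0.1, 115.9]
force: [-1.7, 15.0, 1.9]
opening: 0.0137
gripper_force: 30.0
[5.4996327  1.03462491 0.14597804]
```

View pics/s5c.png

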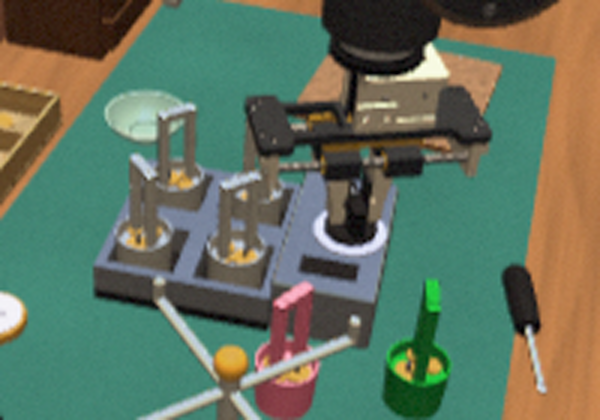

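```bash
for i in 1; do
python3 -m creep '[{"grip":0.95,"delta_pos":[0,0,0],"rotation":[0,0,0.015]},{"grip":0.95,"delta_pos":[0,0,0],"rotation":[0,0,0.015]},{"grip":0.95,"delta_pos":[0,0,0],"rotation":[0,0,0.015]}]'
python3 -m creep '[{"grip":0.3,"delta_pos":[0,0,0],"rotation":[0,0,0]},{"grip":0.3,"delta_pos":[0,0,0],"rotation":[0,0,0]},{"grip":0.3,"delta_pos":[0,0,0],"rotation":[0,0,0]},{"grip":0.3,"delta_pos":[0,0,0],"rotation":[0,0,0]},{"grip":0.3,"delta_pos":[0,0,0],"rotation":[0,0,0]}]'
python3 -m creep '[{"grip":0.3,"delta_pos":[0,0,0],"rotation":[0,0,0]},{"grip":0.3,"delta_pos":[0,0,0],"rotation":[0,0,0]},{"grip":0.3,"delta_pos":[0,0,-0.1],"rotation":[0,0,0]},{"grip":0.3,"delta_pos":[0,0,-0.3],"rotation":[0,0,0]},{"grip":0.3,"delta_pos":[0,0,-0.6],"rotation":[0,0,0]}]'
python3 -m creep '[{"grip":0.3,"delta_pos":[0,0,-0.3],"rotation":[0,0,0]},{"grip":0.3,"delta_pos":[0,0,-0.6],"rotation":[0,0,0]},{"grip":0.3,"delta_pos":[0,0,-0.9],"rotation":[0,0,0]},{"grip":0.3,"delta_pos":[0,0,-1],"rotation":[0,0,0]}]'
done
python3 -c "
from h import *
s=snap('wrist','w6'); cv2.imwrite('pics/w6.png',s['color'][:,:,::-1])
go(.5773,-.0774,.24)"
```

```text
clock: 41.05
tool_pos: [0.4792, -0.0362, 0.0999]
orientation: [179.7, -0.5, 114.7]
force: [-6.8, 26.2, 6.2]
opening: 0.0136
gripper_force: 30.0
clock: 41.55
tool_pos: [0.4784, -0.0401, 0.0994]
orientation: [-180.0, -0.3, 114.7]
force: [0.1, -0.1, -0.7]
opening: 0.0482
gripper_force: 0.4
clock: 42.05
tool_pos: [0.4777, -0.0406, 0.1597]
orientation: [-179.8, -0.3, 114.7]
force: [-0.1, -0.3, -0.3]
opening: 0.0616
gripper_force: 0.0
clock: 42.45
tool_pos: [0.4801, -0.0408, 0.2636]
orientation: [179.7, -0.2, 114.7]
force: [0.0, -0.5, 0.2]
opening: 0.0615
gripper_force: 0.0
pos [ 0.4802 -0.0407  0.2637] rpy [ 1.7966e+02 -1.5000e-01  1.1472e+02] shift [-0.74   0.729  0.207] turnz None
```

View pics/w6.png

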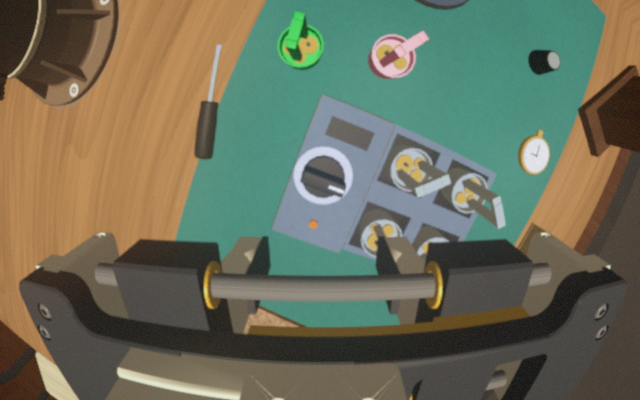

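```bash
cat >> h.py <<'E'
def board():
    s=snap("top"); im=s["color"][:,:,::-1]
    hsv=cv2.cvtColor(np.ascontiguousarray(im),cv2.COLOR_BGR2HSV); m=((hsv[...,0]<25)&(hsv[...,1]>60)).astype(np.uint8); m[:150]=0;m[300:]=0;m[:,:400]=0;m[:,540:]=0
    # mask: keep the mat region only, close basket holes
    m=cv2.morphologyEx(m,cv2.MORPH_OPEN,np.ones((5,5),np.uint8))
    c=max(cv2.findContours(m,0,2)[0],key=cv2.contourArea); b=cv2.boxPoints(cv2.minAreaRect(cv2.convexHull(c)))
    P=np.array([at(s,q,.01) for q in b]); e=P[1]-P[0]; a=(np.degrees(np.arctan2(e[1],e[0]))+45)%90-45
    print("board",P.mean(0).round(4),"yaw",round(a,1),"sides",np.linalg.norm(P-np.roll(P,1,0),axis=1).round(3)); return P.mean(0),np.radians(a)
E
python3 -c "
from h import *
c,a=board()
for i,j in [(1,1),(1,-1),(-1,1),(-1,-1)]: print(i,j,(c[:2]+.045*np.array([i*np.cos(a)-j*np.sin(a),i*np.sin(a)+j*np.cos(a)])).round(4))
go(.5715,.0122,.24,138)"
```

```text
board [ 0.4885 -0.3825  0.01  ] yaw -4.6 sides [0.198 0.204 0.204 0.204]
1 1 [ 0.537  -0.3413]
1 -1 [ 0.5297 -0.431 ]
-1 1 [ 0.4473 -0.334 ]
-1 -1 [ 0.44   -0.4237]
pos [ 0.4796 -0.0406  0.2616] rpy [179.76  -0.2  114.71] shift [0.095 1.056 0.186] turnz -0.259
```

```bash
for i in 1; do
python3 -m creep '[{"grip":0.3,"delta_pos":[0.02,0.25,0],"rotation":[0,0,-0.09]},{"grip":0.3,"delta_pos":[0.05,0.5,0],"rotation":[0,0,-0.18]},{"grip":0.3,"delta_pos":[0.07,0.75,0],"rotation":[0,0,-0.259]},{"grip":0.3,"delta_pos":[0.09,1,0],"rotation":[0,0,-0.259]},{"grip":0.3,"delta_pos":[0.09,1,0],"rotation":[0,0,-0.259]}]'
done
python3 -c "
from h import *
go(.5715,.0122,.1055,138)"
```

```text
clock: 43.05
tool_pos: [0.5673, 0.0104, 0.2573]
orientation: [-180.0, -0.3, 138.0]
force: [-1.3, 0.3, 0.0]
opening: 0.0615
gripper_force: 0.0
pos [0.5673 0.0104 0.2573] rpy [-179.97   -0.3   138.05] shift [-0.019  0.042  1.488] turnz 0.001
```

```bash
for i in 1; do
python3 -m creep '[{"grip":0.3,"delta_pos":[-0.02,0.04,0.25],"rotation":[0,0,0]},{"grip":0.3,"delta_pos":[-0.02,0.04,0.5],"rotation":[0,0,0]},{"grip":0.3,"delta_pos":[-0.02,0.04,0.75],"rotation":[0,0,0]},{"grip":0.3,"delta_pos":[-0.02,0.04,0.9],"rotation":[0,0,0]},{"grip":0.3,"delta_pos":[-0.02,0.04,0.9],"rotation":[0,0,0]}]'
python3 -m creep '[{"grip":0.3,"delta_pos":[0,0,0.2],"rotation":[0,0,0]},{"grip":0.3,"delta_pos":[0,0,0.4],"rotation":[0,0,0]},{"grip":0.3,"delta_pos":[0,0,0.58],"rotation":[0,0,0]},{"grip":0.3,"delta_pos":[0,0,0.58],"rotation":[0,0,0]}]'
python3 -m creep '[{"grip":0.8,"delta_pos":[0,0,0],"rotation":[0,0,0]},{"grip":0.8,"delta_pos":[0,0,0],"rotation":[0,0,0]},{"grip":0.8,"delta_pos":[0,0,0],"rotation":[0,0,0]},{"grip":0.8,"delta_pos":[0,0,0],"rotation":[0,0,0]},{"grip":0.8,"delta_pos":[0,0,0],"rotation":[0,0,0]}]'
python3 -m creep '[{"grip":0.8,"delta_pos":[0,0,-0.1],"rotation":[0,0,0]},{"grip":0.8,"delta_pos":[0,0,-0.25],"rotation":[0,0,0]},{"grip":0.8,"delta_pos":[0,0,-0.5],"rotation":[0,0,0]},{"grip":0.8,"delta_pos":[0,0,-0.75],"rotation":[0,0,0]},{"grip":0.8,"delta_pos":[0,0,-1],"rotation":[0,0,0]}]'
python3 -m creep '[{"grip":0.8,"delta_pos":[0,0,-0.2],"rotation":[0,0,0]},{"grip":0.8,"delta_pos":[0,0,-0.4],"rotation":[0,0,0]},{"grip":0.8,"delta_pos":[0,0,-0.5],"rotation":[0,0,0]},{"grip":0.8,"delta_pos":[0,0,-0.5],"rotation":[0,0,0]}]'
done | grep -v clock
python3 -c "
from h import *
go(.4473,-.334,.25)"
```

```text
tool_pos: [0.5675, 0.0106, 0.1663]
orientation: [-179.8, -0.4, 138.0]
force: [-0.2, -0.8, -0.4]
opening: 0.061
gripper_force: 0.0
tool_pos: [0.5683, 0.0111, 0.1099]
orientation: [-179.9, -0.3, 138.0]
force: [-0.9, -0.3, 0.3]
opening: 0.0613
gripper_force: 0.0
tool_pos: [0.5705, 0.0118, 0.1125]
orientation: [179.8, -0.2, 138.0]
force: [0.2, 1.0, 4.0]
opening: 0.0356
gripper_force: 30.0
tool_pos: [0.5697, 0.0111, 0.213]
orientation: [179.9, -0.2, 138.0]
force: [0.5, -0.1, -2.1]
opening: 0.0359
gripper_force: 30.0
tool_pos: [0.5706, 0.0111, 0.2632]
orientation: [179.7, -0.1, 138.0]
force: [0.4, -0.1, -1.9]
opening: 0.0358
gripper_force: 30.0
pos [0.5706 0.0111 0.2632] rpy [ 1.7975e+02 -1.4000e-01  1.3802e+02] shift [-1.392 -3.391  0.102] turnz None
```

```bash
for i in 1; do
python3 -m creep '[{"grip":0.8,"delta_pos":[-0.12,-0.28,0],"rotation":[0,0,0]},{"grip":0.8,"delta_pos":[-0.24,-0.56,0],"rotation":[0,0,0]},{"grip":0.8,"delta_pos":[-0.35,-0.85,0],"rotation":[0,0,0]}]'
python3 -m creep '[{"grip":0.8,"delta_pos":[-0.12,-0.28,0],"rotation":[0,0,0]},{"grip":0.8,"delta_pos":[-0.24,-0.56,0],"rotation":[0,0,0]},{"grip":0.8,"delta_pos":[-0.35,-0.85,0],"rotation":[0,0,0]}]'
python3 -m creep '[{"grip":0.8,"delta_pos":[-0.12,-0.28,0],"rotation":[0,0,0]},{"grip":0.8,"delta_pos":[-0.24,-0.56,0],"rotation":[0,0,0]},{"grip":0.8,"delta_pos":[-0.35,-0.85,0],"rotation":[0,0,0]}]'
python3 -m creep '[{"grip":0.8,"delta_pos":[-0.12,-0.28,0],"rotation":[0,0,0]},{"grip":0.8,"delta_pos":[-0.24,-0.56,0],"rotation":[0,0,0]},{"grip":0.8,"delta_pos":[-0.34,-0.84,0],"rotation":[0,0,0]},{"grip":0.8,"delta_pos":[-0.34,-0.84,0],"rotation":[0,0,0]}]'
python3 -m creep '[{"grip":0.8,"delta_pos":[0,0,0.25],"rotation":[0,0,0]},{"grip":0.8,"delta_pos":[0,0,0.5],"rotation":[0,0,0]},{"grip":0.8,"delta_pos":[0,0,0.75],"rotation":[0,0,0]},{"grip":0.8,"delta_pos":[0,0,0.9],"rotation":[0,0,0]},{"grip":0.8,"delta_pos":[0,0,0.9],"rotation":[0,0,0]}]'
done | grep -E "clock|tool_pos"
python3 -c "
from h import *
go(.4473,-.334,.117)
s=snap('top','t7'); cv2.imwrite('pics/t7c.png',cv2.resize(s['color'][140:320,280:560,::-1],None,fx=2,fy=2))"
```

```text
clock: 45.65
tool_pos: [0.5383, -0.0762, 0.2598]
clock: 45.95
tool_pos: [0.5074, -0.1631, 0.2596]
clock: 46.25
tool_pos: [0.4766, -0.2496, 0.2593]
clock: 46.65
tool_pos: [0.4449, -0.336, 0.2587]
clock: 47.15
tool_pos: [0.4448, -0.3323, 0.1671]
pos [ 0.4448 -0.3323  0.1671] rpy [179.98  -0.55 138.  ] shift [-0.03   0.004  0.471] turnz None
```

View pics/t7c.png

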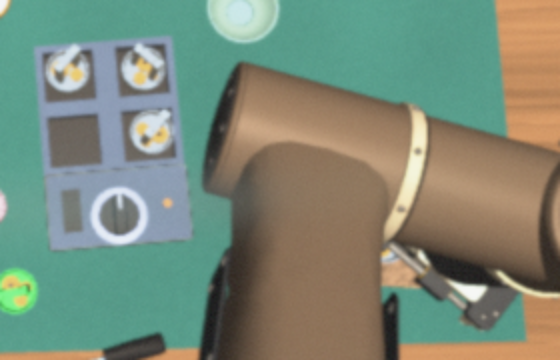

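```bash
for i in 1; do
python3 -m creep '[{"grip":0.8,"delta_pos":[-0.01,0,0.15],"rotation":[0,0,0]},{"grip":0.8,"delta_pos":[-0.01,0,0.3],"rotation":[0,0,0]},{"grip":0.8,"delta_pos":[-0.01,0,0.45],"rotation":[0,0,0]},{"grip":0.8,"delta_pos":[-0.01,0,0.45],"rotation":[0,0,0]}]'
python3 -m creep '[{"grip":0.8,"delta_pos":[0,0,0.03],"rotation":[0,0,0]},{"grip":0.8,"delta_pos":[0,0,0.06],"rotation":[0,0,0]},{"grip":0.8,"delta_pos":[0,0,0.08],"rotation":[0,0,0]},{"grip":0.8,"delta_pos":[0,0,0.08],"rotation":[0,0,0]}]'
done | grep -E "tool_pos|orient|force"
```

```text
tool_pos: [0.4467, -0.3336, 0.1244]
orientation: [179.9, -0.3, 138.0]
force: [-0.5, -0.2, -1.8]
gripper_force: 30.0
tool_pos: [0.4473, -0.334, 0.1176]
orientation: [179.9, -0.2, 138.0]
force: [-0.6, 0.3, -2.9]
gripper_force: 30.0
```

```bash
for i in 1; do
python3 -m creep '[{"grip":0.8,"delta_pos":[0,0,0.02],"rotation":[0,0,0]},{"grip":0.8,"delta_pos":[0,0,0.04],"rotation":[0,0,0]},{"grip":0.8,"delta_pos":[0,0,0.05],"rotation":[0,0,0]},{"grip":0.8,"delta_pos":[0,0,0.05],"rotation":[0,0,0]}]'
python3 -m creep '[{"grip":0.8,"delta_pos":[0,0,0.02],"rotation":[0,0,0]},{"grip":0.8,"delta_pos":[0,0,0.04],"rotation":[0,0,0]},{"grip":0.8,"delta_pos":[0,0,0.04],"rotation":[0,0,0]}]'
done | grep -E "tool_pos|orient|force"
```

```text
tool_pos: [0.4471, -0.334, 0.1122]
orientation: [179.9, -0.2, 138.0]
force: [-0.7, -0.1, -0.6]
gripper_force: 30.0
tool_pos: [0.4481, -0.3343, 0.1103]
orientation: [179.9, -0.1, 138.1]
force: [-3.1, 4.7, 15.1]
gripper_force: 30.0
```

```bash
for i in 1; do
python3 -m creep '[{"grip":0.3,"delta_pos":[0,0,-0.02],"rotation":[0,0,0]},{"grip":0.3,"delta_pos":[0,0,-0.02],"rotation":[0,0,0]},{"grip":0.3,"delta_pos":[0,0,-0.02],"rotation":[0,0,0]},{"grip":0.3,"delta_pos":[0,0,-0.1],"rotation":[0,0,0]},{"grip":0.3,"delta_pos":[0,0,-0.3],"rotation":[0,0,0]}]'
python3 -m creep '[{"grip":0.3,"delta_pos":[0,0,-0.3],"rotation":[0,0,0]},{"grip":0.3,"delta_pos":[0,0,-0.6],"rotation":[0,0,0]},{"grip":0.3,"delta_pos":[0,0,-0.9],"rotation":[0,0,0]},{"grip":0.3,"delta_pos":[0,0,-1],"rotation":[0,0,0]}]'
python3 -m creep '[{"grip":0.3,"delta_pos":[0.02,0.42,-0.1],"rotation":[0,0,0]},{"grip":0.3,"delta_pos":[0.05,0.84,-0.1],"rotation":[0,0,0]}]'
python3 -m creep '[{"grip":0.3,"delta_pos":[0.02,0.42,0],"rotation":[0,0,0]},{"grip":0.3,"delta_pos":[0.05,0.84,0],"rotation":[0,0,0]}]'
python3 -m creep '[{"grip":0.3,"delta_pos":[0.02,0.42,0],"rotation":[0,0,0]},{"grip":0.3,"delta_pos":[0.05,0.84,0],"rotation":[0,0,0]}]'
python3 -m creep '[{"grip":0.3,"delta_pos":[0.02,0.42,0],"rotation":[0,0,0]},{"grip":0.3,"delta_pos":[0.05,0.84,0],"rotation":[0,0,0]},{"grip":0.3,"delta_pos":[0.05,0.84,0],"rotation":[0,0,0]},{"grip":0.3,"delta_pos":[0.05,0.84,0],"rotation":[0,0,0]}]'
done | grep -E "tool_pos|orient|force"
python3 -c "
from h import *
go(.6573,-.0726,.1075,138)
board()"
```

```text
tool_pos: [0.4462, -0.3337, 0.1373]
orientation: [180.0, -0.4, 138.0]
force: [-0.6, -0.4, 0.0]
gripper_force: 0.0
tool_pos: [0.4486, -0.3353, 0.2423]
orientation: [179.8, 0.1, 138.0]
force: [-0.3, 0.5, 0.8]
gripper_force: 0.0
tool_pos: [0.5006, -0.269, 0.2504]
orientation: [179.8, -0.1, 137.9]
force: [0.4, -0.4, -0.2]
gripper_force: 0.0
tool_pos: [0.553, -0.2017, 0.2489]
orientation: [179.9, -0.2, 138.0]
force: [0.3, -0.9, 0.1]
gripper_force: 0.0
tool_pos: [0.6056, -0.1358, 0.2489]
orientation: [179.9, -0.2, 138.0]
force: [-0.3, -0.4, -0.3]
gripper_force: 0.0
tool_pos: [0.6574, -0.0705, 0.2482]
orientation: [180.0, -0.3, 138.1]
force: [0.3, 0.1, 0.7]
gripper_force: 0.0
pos [ 0.6574 -0.0705  0.2482] rpy [179.95  -0.28 138.11] shift [-0.013 -0.017  1.377] turnz 0.001
board [ 0.4886 -0.3825  0.01  ] yaw -4.6 sides [0.198 0.204 0.204 0.204]
```

```bash
for i in 1; do
python3 -m creep '[{"grip":0.3,"delta_pos":[-0.01,-0.01,0.25],"rotation":[0,0,0]},{"grip":0.3,"delta_pos":[-0.01,-0.01,0.5],"rotation":[0,0,0]},{"grip":0.3,"delta_pos":[-0.01,-0.01,0.75],"rotation":[0,0,0]},{"grip":0.3,"delta_pos":[-0.01,-0.01,0.9],"rotation":[0,0,0]},{"grip":0.3,"delta_pos":[-0.01,-0.01,0.9],"rotation":[0,0,0]}]'
python3 -m creep '[{"grip":0.3,"delta_pos":[0,0,0.2],"rotation":[0,0,0]},{"grip":0.3,"delta_pos":[0,0,0.4],"rotation":[0,0,0]},{"grip":0.3,"delta_pos":[0,0,0.47],"rotation":[0,0,0]},{"grip":0.3,"delta_pos":[0,0,0.47],"rotation":[0,0,0]}]'
python3 -m creep '[{"grip":0.8,"delta_pos":[0,0,0],"rotation":[0,0,0]},{"grip":0.8,"delta_pos":[0,0,0],"rotation":[0,0,0]},{"grip":0.8,"delta_pos":[0,0,0],"rotation":[0,0,0]},{"grip":0.8,"delta_pos":[0,0,0],"rotation":[0,0,0]},{"grip":0.8,"delta_pos":[0,0,0],"rotation":[0,0,0]}]'
python3 -m creep '[{"grip":0.8,"delta_pos":[0,0,-0.1],"rotation":[0,0,0]},{"grip":0.8,"delta_pos":[0,0,-0.25],"rotation":[0,0,0]},{"grip":0.8,"delta_pos":[0,0,-0.5],"rotation":[0,0,0]},{"grip":0.8,"delta_pos":[0,0,-0.75],"rotation":[0,0,0]},{"grip":0.8,"delta_pos":[0,0,-1],"rotation":[0,0,0]}]'
python3 -m creep '[{"grip":0.8,"delta_pos":[0,0,-0.2],"rotation":[0,0,0]},{"grip":0.8,"delta_pos":[0,0,-0.4],"rotation":[0,0,0]},{"grip":0.8,"delta_pos":[0,0,-0.5],"rotation":[0,0,0]},{"grip":0.8,"delta_pos":[0,0,-0.5],"rotation":[0,0,0]}]'
done | grep -v clock
python3 -c "
from h import *
go(.537,-.3413,.26)"
```

```text
tool_pos: [0.6552, -0.0738, 0.1569]
orientation: [-179.9, -0.4, 137.9]
force: [-0.6, -0.5, -0.5]
opening: 0.0613
gripper_force: 0.0
tool_pos: [0.6568, -0.0729, 0.1122]
orientation: [179.9, -0.2, 138.0]
force: [0.8, -0.0, 0.1]
opening: 0.0612
gripper_force: 0.0
tool_pos: [0.6576, -0.0722, 0.1129]
orientation: [179.8, -0.2, 138.0]
force: [-1.2, 0.2, 3.7]
opening: 0.036
gripper_force: 30.0
tool_pos: [0.6574, -0.0728, 0.2144]
orientation: [179.9, -0.2, 138.0]
force: [0.1, -0.2, -1.3]
opening: 0.036
gripper_force: 30.0
tool_pos: [0.6581, -0.0729, 0.2646]
orientation: [179.7, -0.1, 138.0]
force: [-0.2, -1.2, -2.2]
opening: 0.036
gripper_force: 30.0
pos [ 0.6581 -0.0729  0.2646] rpy [ 1.7973e+02 -8.0000e-02  1.3802e+02] shift [-0.895 -2.805  0.016] turnz None
```

```bash
for i in 1; do
python3 -m creep '[{"grip":0.8,"delta_pos":[-0.1,-0.31,0],"rotation":[0,0,0]},{"grip":0.8,"delta_pos":[-0.2,-0.62,0],"rotation":[0,0,0]},{"grip":0.8,"delta_pos":[-0.3,-0.93,0],"rotation":[0,0,0]}]'
python3 -m creep '[{"grip":0.8,"delta_pos":[-0.1,-0.31,0],"rotation":[0,0,0]},{"grip":0.8,"delta_pos":[-0.2,-0.62,0],"rotation":[0,0,0]},{"grip":0.8,"delta_pos":[-0.3,-0.93,0],"rotation":[0,0,0]}]'
python3 -m creep '[{"grip":0.8,"delta_pos":[-0.1,-0.31,0],"rotation":[0,0,0]},{"grip":0.8,"delta_pos":[-0.2,-0.62,0],"rotation":[0,0,0]},{"grip":0.8,"delta_pos":[-0.3,-0.94,0],"rotation":[0,0,0]},{"grip":0.8,"delta_pos":[-0.3,-0.94,0],"rotation":[0,0,0]},{"grip":0.8,"delta_pos":[-0.3,-0.94,0],"rotation":[0,0,0]}]'
python3 -m creep '[{"grip":0.8,"delta_pos":[0,0,0.25],"rotation":[0,0,0]},{"grip":0.8,"delta_pos":[0,0,0.5],"rotation":[0,0,0]},{"grip":0.8,"delta_pos":[0,0,0.75],"rotation":[0,0,0]},{"grip":0.8,"delta_pos":[0,0,0.9],"rotation":[0,0,0]},{"grip":0.8,"delta_pos":[0,0,0.9],"rotation":[0,0,0]}]'
python3 -m creep '[{"grip":0.8,"delta_pos":[0,0,0.15],"rotation":[0,0,0]},{"grip":0.8,"delta_pos":[0,0,0.3],"rotation":[0,0,0]},{"grip":0.8,"delta_pos":[0,0,0.45],"rotation":[0,0,0]},{"grip":0.8,"delta_pos":[0,0,0.45],"rotation":[0,0,0]}]'
done | grep -E "clock|tool_pos"
python3 -c "
from h import *
go(.537,-.3413,.117)"
```

```text
clock: 53.25
tool_pos: [0.6165, -0.1626, 0.2605]
clock: 53.55
tool_pos: [0.5764, -0.2522, 0.2603]
clock: 54.05
tool_pos: [0.5362, -0.3417, 0.26]
clock: 54.55
tool_pos: [0.5358, -0.3392, 0.1681]
clock: 54.95
tool_pos: [0.5364, -0.3397, 0.125]
pos [ 0.5364 -0.3397  0.125 ] rpy [179.92  -0.36 138.05] shift [-0.015 -0.008  0.05 ] turnz None
```

```bash
for i in 1; do
python3 -m creep '[{"grip":0.8,"delta_pos":[0,0,0.04],"rotation":[0,0,0]},{"grip":0.8,"delta_pos":[0,0,0.08],"rotation":[0,0,0]},{"grip":0.8,"delta_pos":[0,0,0.11],"rotation":[0,0,0]},{"grip":0.8,"delta_pos":[0,0,0.11],"rotation":[0,0,0]}]'
python3 -m creep '[{"grip":0.8,"delta_pos":[0,0,0.02],"rotation":[0,0,0]},{"grip":0.8,"delta_pos":[0,0,0.04],"rotation":[0,0,0]},{"grip":0.8,"delta_pos":[0,0,0.04],"rotation":[0,0,0]}]'
done | grep -E "tool_pos|orient|force"
```

```text
tool_pos: [0.5368, -0.3406, 0.1152]
orientation: [179.9, -0.2, 138.0]
force: [-0.4, -0.7, -0.7]
gripper_force: 30.0
tool_pos: [0.5367, -0.3406, 0.111]
orientation: [179.9, -0.2, 138.0]
force: [0.7, -0.0, -0.9]
gripper_force: 30.0
```

```bash
for i in 1; do
python3 -m creep '[{"grip":0.8,"delta_pos":[0,0,0.015],"rotation":[0,0,0]},{"grip":0.8,"delta_pos":[0,0,0.03],"rotation":[0,0,0]},{"grip":0.8,"delta_pos":[0,0,0.03],"rotation":[0,0,0]}]'
done | grep -E "tool_pos|orient|force"
```

```text
tool_pos: [0.537, -0.341, 0.1108]
orientation: [179.9, -0.1, 138.1]
force: [-5.3, 3.5, 15.0]
gripper_force: 30.0
```

```bash
for i in 1; do
python3 -m creep '[{"grip":0.3,"delta_pos":[0,0,-0.02],"rotation":[0,0,0]},{"grip":0.3,"delta_pos":[0,0,-0.02],"rotation":[0,0,0]},{"grip":0.3,"delta_pos":[0,0,-0.02],"rotation":[0,0,0]},{"grip":0.3,"delta_pos":[0,0,-0.1],"rotation":[0,0,0]},{"grip":0.3,"delta_pos":[0,0,-0.3],"rotation":[0,0,0]}]'
python3 -m creep '[{"grip":0.3,"delta_pos":[0,0,-0.3],"rotation":[0,0,0]},{"grip":0.3,"delta_pos":[0,0,-0.6],"rotation":[0,0,0]},{"grip":0.3,"delta_pos":[0,0,-0.9],"rotation":[0,0,0]},{"grip":0.3,"delta_pos":[0,0,-1],"rotation":[0,0,0]}]'
python3 -m creep '[{"grip":0.3,"delta_pos":[0.17,0.33,-0.1],"rotation":[0,0,0]},{"grip":0.3,"delta_pos":[0.34,0.66,-0.1],"rotation":[0,0,0]},{"grip":0.3,"delta_pos":[0.5,0.98,-0.1],"rotation":[0,0,0]}]'
python3 -m creep '[{"grip":0.3,"delta_pos":[0.17,0.33,0],"rotation":[0,0,0]},{"grip":0.3,"delta_pos":[0.34,0.66,0],"rotation":[0,0,0]},{"grip":0.3,"delta_pos":[0.5,0.98,0],"rotation":[0,0,0]}]'
python3 -m creep '[{"grip":0.3,"delta_pos":[0.17,0.33,0],"rotation":[0,0,0]},{"grip":0.3,"delta_pos":[0.34,0.66,0],"rotation":[0,0,0]},{"grip":0.3,"delta_pos":[0.5,0.98,0],"rotation":[0,0,0]}]'
python3 -m creep '[{"grip":0.3,"delta_pos":[0.02,0.25,0],"rotation":[0,0,-0.09]},{"grip":0.3,"delta_pos":[0.04,0.5,0],"rotation":[0,0,-0.18]},{"grip":0.3,"delta_pos":[0.04,0.5,0],"rotation":[0,0,-0.27]},{"grip":0.3,"delta_pos":[0.04,0.5,0],"rotation":[0,0,-0.36]},{"grip":0.3,"delta_pos":[0.04,0.5,0],"rotation":[0,0,-0.45]}]'
python3 -m creep '[{"grip":0.3,"delta_pos":[0,0,0],"rotation":[0,0,-0.09]},{"grip":0.3,"delta_pos":[0,0,0],"rotation":[0,0,-0.18]},{"grip":0.3,"delta_pos":[0,0,0],"rotation":[0,0,-0.27]},{"grip":0.3,"delta_pos":[0,0,0],"rotation":[0,0,-0.36]},{"grip":0.3,"delta_pos":[0,0,0],"rotation":[0,0,-0.45]}]'
python3 -m creep '[{"grip":0.3,"delta_pos":[0,0,0],"rotation":[0,0,-0.09]},{"grip":0.3,"delta_pos":[0,0,0],"rotation":[0,0,-0.1]},{"grip":0.3,"delta_pos":[0,0,0],"rotation":[0,0,-0.1]}]'
done | grep -E "tool_pos|orient"
python3 -c "
from h import *
go(.6525,.018,.1075,48)
board()"
```

```text
tool_pos: [0.5358, -0.3403, 0.1368]
orientation: [180.0, -0.4, 138.0]
tool_pos: [0.5383, -0.3419, 0.2424]
orientation: [179.8, 0.1, 138.0]
tool_pos: [0.5655, -0.2339, 0.2489]
orientation: [179.9, -0.2, 138.0]
tool_pos: [0.5938, -0.1271, 0.249]
orientation: [179.9, -0.2, 138.0]
tool_pos: [0.6222, -0.0207, 0.2493]
orientation: [179.9, -0.2, 138.0]
tool_pos: [0.6525, 0.0179, 0.249]
orientation: [179.8, -0.1, 178.9]
tool_pos: [0.6525, 0.0175, 0.2492]
orientation: [179.7, 0.1, -140.6]
tool_pos: [0.6525, 0.0175, 0.2493]
orientation: [179.8, 0.1, -132.2]
pos [0.6525 0.0175 0.2493] rpy [ 1.7977e+02  1.0000e-01 -1.3217e+02] shift [-0.003  0.004  1.388] turnz -0.002
board [ 0.4824 -0.397   0.01  ] yaw -4.8 sides [0.198 0.205 0.204 0.205]
```

```bash
for i in 1; do
python3 -m creep '[{"grip":0.3,"delta_pos":[0,0,0.25],"rotation":[0,0,0]},{"grip":0.3,"delta_pos":[0,0,0.5],"rotation":[0,0,0]},{"grip":0.3,"delta_pos":[0,0,0.75],"rotation":[0,0,0]},{"grip":0.3,"delta_pos":[0,0,0.9],"rotation":[0,0,0]},{"grip":0.3,"delta_pos":[0,0,0.9],"rotation":[0,0,0]}]'
python3 -m creep '[{"grip":0.3,"delta_pos":[0,0,0.2],"rotation":[0,0,0]},{"grip":0.3,"delta_pos":[0,0,0.4],"rotation":[0,0,0]},{"grip":0.3,"delta_pos":[0,0,0.48],"rotation":[0,0,0]},{"grip":0.3,"delta_pos":[0,0,0.48],"rotation":[0,0,0]}]'
python3 -m creep '[{"grip":0.8,"delta_pos":[0,0,0],"rotation":[0,0,0]},{"grip":0.8,"delta_pos":[0,0,0],"rotation":[0,0,0]},{"grip":0.8,"delta_pos":[0,0,0],"rotation":[0,0,0]},{"grip":0.8,"delta_pos":[0,0,0],"rotation":[0,0,0]},{"grip":0.8,"delta_pos":[0,0,0],"rotation":[0,0,0]}]'
python3 -m creep '[{"grip":0.8,"delta_pos":[0,0,-0.1],"rotation":[0,0,0]},{"grip":0.8,"delta_pos":[0,0,-0.25],"rotation":[0,0,0]},{"grip":0.8,"delta_pos":[0,0,-0.5],"rotation":[0,0,0]},{"grip":0.8,"delta_pos":[0,0,-0.75],"rotation":[0,0,0]},{"grip":0.8,"delta_pos":[0,0,-1],"rotation":[0,0,0]}]'
python3 -m creep '[{"grip":0.8,"delta_pos":[0,0,-0.2],"rotation":[0,0,0]},{"grip":0.8,"delta_pos":[0,0,-0.4],"rotation":[0,0,0]},{"grip":0.8,"delta_pos":[0,0,-0.5],"rotation":[0,0,0]},{"grip":0.8,"delta_pos":[0,0,-0.5],"rotation":[0,0,0]}]'
done | grep -v clock
python3 -c "
from h import *
c,a=board()
for i,j in [(1,1),(1,-1),(-1,1),(-1,-1)]:
    q=(c[:2]+.045*np.array([i*np.cos(a)-j*np.sin(a),i*np.sin(a)+j*np.cos(a)])); print(i,j,q.round(4))
s=snap('top','t8'); cv2.imwrite('pics/t8c.png',cv2.resize(s['color'][180:310,410:550,::-1],None,fx=4,fy=4,interpolation=cv2.INTER_CUBIC))"
```

```text
tool_pos: [0.6511, 0.0176, 0.1569]
orientation: [179.6, -0.1, -132.1]
force: [-0.0, -0.4, -0.1]
opening: 0.0612
gripper_force: 0.0
tool_pos: [0.6522, 0.018, 0.1112]
orientation: [179.7, 0.1, -132.0]
force: [-0.8, 0.3, -0.0]
opening: 0.0617
gripper_force: 0.0
tool_pos: [0.6528, 0.0182, 0.1123]
orientation: [179.8, 0.2, -132.0]
force: [-0.8, 0.6, 2.7]
opening: 0.0359
gripper_force: 30.0
tool_pos: [0.6522, 0.0176, 0.2127]
orientation: [179.8, 0.1, -132.0]
force: [-0.0, 0.9, -2.7]
opening: 0.0357
gripper_force: 30.0
tool_pos: [0.6532, 0.0176, 0.2632]
orientation: [179.9, 0.2, -132.0]
force: [0.6, 0.5, -2.5]
opening: 0.0357
gripper_force: 30.0
board [ 0.4824 -0.397   0.01  ] yaw -4.8 sides [0.198 0.205 0.204 0.205]
1 1 [ 0.5309 -0.3559]
1 -1 [ 0.5235 -0.4455]
-1 1 [ 0.4413 -0.3484]
-1 -1 [ 0.4338 -0.4381]
```

View pics/t8c.png

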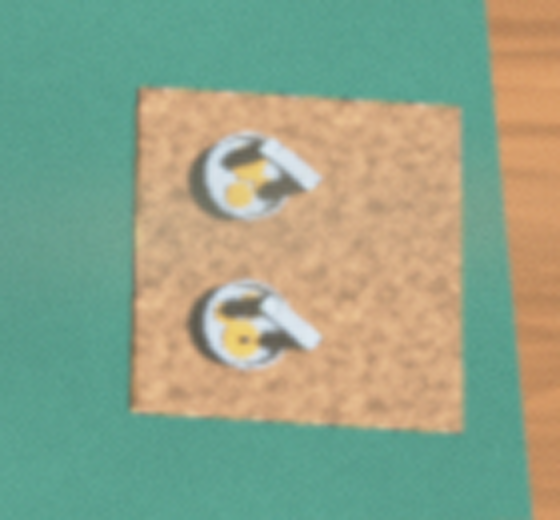

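```bash
python3 -c "
from h import *
go(.5235,-.4455,.26)"
```

```text
pos [0.6521 0.0175 0.2607] rpy [ 1.7972e+02  9.0000e-02 -1.3199e+02] shift [ 4.302 -2.142 -0.023] turnz None
```

```bash
for i in 1; do
python3 -m creep '[{"grip":0.8,"delta_pos":[0.29,-0.14,0],"rotation":[0,0,0]},{"grip":0.8,"delta_pos":[0.58,-0.28,0],"rotation":[0,0,0]},{"grip":0.8,"delta_pos":[0.86,-0.43,0],"rotation":[0,0,0]}]'
python3 -m creep '[{"grip":0.8,"delta_pos":[0.29,-0.14,0],"rotation":[0,0,0]},{"grip":0.8,"delta_pos":[0.58,-0.28,0],"rotation":[0,0,0]},{"grip":0.8,"delta_pos":[0.86,-0.43,0],"rotation":[0,0,0]}]'
python3 -m creep '[{"grip":0.8,"delta_pos":[0.29,-0.14,0],"rotation":[0,0,0]},{"grip":0.8,"delta_pos":[0.58,-0.28,0],"rotation":[0,0,0]},{"grip":0.8,"delta_pos":[0.86,-0.43,0],"rotation":[0,0,0]}]'
python3 -m creep '[{"grip":0.8,"delta_pos":[0.29,-0.14,0],"rotation":[0,0,0]},{"grip":0.8,"delta_pos":[0.58,-0.28,0],"rotation":[0,0,0]},{"grip":0.8,"delta_pos":[0.86,-0.43,0],"rotation":[0,0,0]}]'
python3 -m creep '[{"grip":0.8,"delta_pos":[0.29,-0.14,0],"rotation":[0,0,0]},{"grip":0.8,"delta_pos":[0.58,-0.28,0],"rotation":[0,0,0]},{"grip":0.8,"delta_pos":[0.86,-0.42,0],"rotation":[0,0,0]},{"grip":0.8,"delta_pos":[0.86,-0.42,0],"rotation":[0,0,0]},{"grip":0.8,"delta_pos":[0.86,-0.42,0],"rotation":[0,0,0]}]'
python3 -m creep '[{"grip":0.8,"delta_pos":[0,0,0.25],"rotation":[0,0,0]},{"grip":0.8,"delta_pos":[0,0,0.5],"rotation":[0,0,0]},{"grip":0.8,"delta_pos":[0,0,0.75],"rotation":[0,0,0]},{"grip":0.8,"delta_pos":[0,0,0.9],"rotation":[0,0,0]},{"grip":0.8,"delta_pos":[0,0,0.9],"rotation":[0,0,0]}]'
python3 -m creep '[{"grip":0.8,"delta_pos":[0,0,0.15],"rotation":[0,0,0]},{"grip":0.8,"delta_pos":[0,0,0.3],"rotation":[0,0,0]},{"grip":0.8,"delta_pos":[0,0,0.45],"rotation":[0,0,0]},{"grip":0.8,"delta_pos":[0,0,0.45],"rotation":[0,0,0]}]'
python3 -m creep '[{"grip":0.8,"delta_pos":[0,0,0.04],"rotation":[0,0,0]},{"grip":0.8,"delta_pos":[0,0,0.08],"rotation":[0,0,0]},{"grip":0.8,"delta_pos":[0,0,0.1],"rotation":[0,0,0]},{"grip":0.8,"delta_pos":[0,0,0.1],"rotation":[0,0,0]}]'
done | grep -E "tool_pos|  force|orient"
python3 -c "
from h import *
print(ctrl.get_obs()['force'])
go(.5235,-.4455,.1075)"
```

```text
tool_pos: [0.626, -0.0759, 0.2594]
orientation: [179.7, 0.0, -131.9]
tool_pos: [0.6003, -0.1689, 0.2592]
orientation: [179.7, 0.0, -132.0]
tool_pos: [0.5748, -0.2615, 0.2588]
orientation: [179.6, 0.1, -132.0]
tool_pos: [0.5493, -0.3542, 0.2584]
orientation: [179.6, 0.1, -132.0]
tool_pos: [0.5233, -0.4455, 0.2578]
orientation: [179.6, 0.1, -132.1]
tool_pos: [0.5231, -0.4433, 0.1669]
orientation: [179.5, 0.1, -131.9]
tool_pos: [0.5225, -0.4438, 0.1218]
orientation: [179.5, 0.1, -132.0]
tool_pos: [0.5239, -0.4447, 0.1148]
orientation: [179.8, 0.1, -132.0]
[-0.22402947 -0.46537088 -1.05319809]
pos [ 0.5239 -0.4447  0.1148] rpy [ 1.7978e+02  1.3000e-01 -1.3198e+02] shift [ 0.009 -0.002  0.043] turnz None
```

```bash
for i in 1; do
python3 -m creep '[{"grip":0.8,"delta_pos":[0,0,0.02],"rotation":[0,0,0]},{"grip":0.8,"delta_pos":[0,0,0.04],"rotation":[0,0,0]},{"grip":0.8,"delta_pos":[0,0,0.04],"rotation":[0,0,0]}]'
python3 -m creep '[{"grip":0.8,"delta_pos":[0,0,0.015],"rotation":[0,0,0]},{"grip":0.8,"delta_pos":[0,0,0.03],"rotation":[0,0,0]},{"grip":0.8,"delta_pos":[0,0,0.03],"rotation":[0,0,0]}]'
done | grep -E "tool_pos|orient|force"
```

```text
tool_pos: [0.5238, -0.4446, 0.1106]
orientation: [179.8, 0.1, -132.0]
force: [0.2, -0.2, -1.1]
gripper_force: 30.0
tool_pos: [0.524, -0.4448, 0.1102]
orientation: [179.9, 0.1, -131.9]
force: [-4.0, 5.0, 12.9]
gripper_force: 30.0
```

```bash
for i in 1; do
python3 -m creep '[{"grip":0.3,"delta_pos":[0,0,-0.02],"rotation":[0,0,0]},{"grip":0.3,"delta_pos":[0,0,-0.02],"rotation":[0,0,0]},{"grip":0.3,"delta_pos":[0,0,-0.02],"rotation":[0,0,0]},{"grip":0.3,"delta_pos":[0,0,-0.1],"rotation":[0,0,0]},{"grip":0.3,"delta_pos":[0,0,-0.3],"rotation":[0,0,0]}]'
python3 -m creep '[{"grip":0.3,"delta_pos":[0,0,-0.3],"rotation":[0,0,0]},{"grip":0.3,"delta_pos":[0,0,-0.6],"rotation":[0,0,0]},{"grip":0.3,"delta_pos":[0,0,-0.9],"rotation":[0,0,0]},{"grip":0.3,"delta_pos":[0,0,-1],"rotation":[0,0,0]}]'
python3 -m creep '[{"grip":0.3,"delta_pos":[-0.38,0.25,-0.1],"rotation":[0,0,0]},{"grip":0.3,"delta_pos":[-0.77,0.51,-0.1],"rotation":[0,0,0]}]'
python3 -m creep '[{"grip":0.3,"delta_pos":[-0.38,0.25,0],"rotation":[0,0,0]},{"grip":0.3,"delta_pos":[-0.77,0.51,0],"rotation":[0,0,0]}]'
python3 -m creep '[{"grip":0.3,"delta_pos":[-0.38,0.25,0],"rotation":[0,0,0]},{"grip":0.3,"delta_pos":[-0.77,0.51,0],"rotation":[0,0,0]}]'
python3 -m creep '[{"grip":0.3,"delta_pos":[-0.38,0.25,0],"rotation":[0,0,0]},{"grip":0.3,"delta_pos":[-0.77,0.51,0],"rotation":[0,0,0]},{"grip":0.3,"delta_pos":[-0.77,0.51,0],"rotation":[0,0,0]},{"grip":0.3,"delta_pos":[-0.77,0.51,0],"rotation":[0,0,0]}]'
done | grep -E "tool_pos"
python3 -c "
from h import *
go(.5782,-.079,.1075,48)"
```

```text
tool_pos: [0.5229, -0.4442, 0.1363]
tool_pos: [0.5252, -0.4462, 0.2423]
tool_pos: [0.5378, -0.3542, 0.2493]
tool_pos: [0.5511, -0.261, 0.2485]
tool_pos: [0.5647, -0.1695, 0.2489]
tool_pos: [0.5785, -0.0786, 0.2492]
pos [ 0.5785 -0.0786  0.2492] rpy [ 1.7977e+02  1.1000e-01 -1.3184e+02] shift [ 0.005 -0.     1.387] turnz 0.002
```

```bash
for i in 1; do
python3 -m creep '[{"grip":0.3,"delta_pos":[0,0,0.25],"rotation":[0,0,0]},{"grip":0.3,"delta_pos":[0,0,0.5],"rotation":[0,0,0]},{"grip":0.3,"delta_pos":[0,0,0.75],"rotation":[0,0,0]},{"grip":0.3,"delta_pos":[0,0,0.9],"rotation":[0,0,0]},{"grip":0.3,"delta_pos":[0,0,0.9],"rotation":[0,0,0]}]'
python3 -m creep '[{"grip":0.3,"delta_pos":[0,0,0.2],"rotation":[0,0,0]},{"grip":0.3,"delta_pos":[0,0,0.4],"rotation":[0,0,0]},{"grip":0.3,"delta_pos":[0,0,0.48],"rotation":[0,0,0]},{"grip":0.3,"delta_pos":[0,0,0.48],"rotation":[0,0,0]}]'
python3 -m creep '[{"grip":0.8,"delta_pos":[0,0,0],"rotation":[0,0,0]},{"grip":0.8,"delta_pos":[0,0,0],"rotation":[0,0,0]},{"grip":0.8,"delta_pos":[0,0,0],"rotation":[0,0,0]},{"grip":0.8,"delta_pos":[0,0,0],"rotation":[0,0,0]},{"grip":0.8,"delta_pos":[0,0,0],"rotation":[0,0,0]}]'
python3 -m creep '[{"grip":0.8,"delta_pos":[0,0,-0.1],"rotation":[0,0,0]},{"grip":0.8,"delta_pos":[0,0,-0.25],"rotation":[0,0,0]},{"grip":0.8,"delta_pos":[0,0,-0.5],"rotation":[0,0,0]},{"grip":0.8,"delta_pos":[0,0,-0.75],"rotation":[0,0,0]},{"grip":0.8,"delta_pos":[0,0,-1],"rotation":[0,0,0]}]'
python3 -m creep '[{"grip":0.8,"delta_pos":[0,0,-0.2],"rotation":[0,0,0]},{"grip":0.8,"delta_pos":[0,0,-0.4],"rotation":[0,0,0]},{"grip":0.8,"delta_pos":[0,0,-0.5],"rotation":[0,0,0]},{"grip":0.8,"delta_pos":[0,0,-0.5],"rotation":[0,0,0]}]'
done | grep -v clock
python3 -c "
from h import *
c,a=board()
q=(c[:2]+.045*np.array([-np.cos(a)+np.sin(a),-np.sin(a)-np.cos(a)])); print(q)
go(*q,.26)"
```

```text
tool_pos: [0.5766, -0.0809, 0.1568]
orientation: [179.6, -0.1, -132.1]
force: [-0.2, 1.4, -0.5]
opening: 0.0613
gripper_force: 0.0
tool_pos: [0.5779, -0.08, 0.1109]
orientation: [179.7, 0.1, -132.0]
force: [0.1, -0.6, -0.3]
opening: 0.0611
gripper_force: 0.0
tool_pos: [0.5786, -0.0792, 0.1119]
orientation: [179.8, 0.2, -132.0]
force: [-0.7, 1.0, 4.1]
opening: 0.0357
gripper_force: 30.0
tool_pos: [0.5781, -0.0797, 0.2126]
orientation: [179.8, 0.1, -132.0]
force: [0.6, -0.4, -1.1]
opening: 0.0356
gripper_force: 30.0
tool_pos: [0.579, -0.0799, 0.2629]
orientation: [179.9, 0.2, -132.0]
force: [-0.4, -0.4, -1.1]
opening: 0.0357
gripper_force: 30.0
board [ 0.4824 -0.397   0.01  ] yaw -4.8 sides [0.198 0.205 0.204 0.205]
[ 0.43378282 -0.4380763 ]
pos [ 0.5784 -0.0798  0.2614] rpy [ 1.7979e+02  1.7000e-01 -1.3199e+02] shift [ 3.631 -1.322 -0.016] turnz None
```

```bash
for i in 1; do
python3 -m creep '[{"grip":0.8,"delta_pos":[0.3,-0.11,0],"rotation":[0,0,0]},{"grip":0.8,"delta_pos":[0.6,-0.22,0],"rotation":[0,0,0]},{"grip":0.8,"delta_pos":[0.91,-0.33,0],"rotation":[0,0,0]}]'
python3 -m creep '[{"grip":0.8,"delta_pos":[0.3,-0.11,0],"rotation":[0,0,0]},{"grip":0.8,"delta_pos":[0.6,-0.22,0],"rotation":[0,0,0]},{"grip":0.8,"delta_pos":[0.91,-0.33,0],"rotation":[0,0,0]}]'
python3 -m creep '[{"grip":0.8,"delta_pos":[0.3,-0.11,0],"rotation":[0,0,0]},{"grip":0.8,"delta_pos":[0.6,-0.22,0],"rotation":[0,0,0]},{"grip":0.8,"delta_pos":[0.91,-0.33,0],"rotation":[0,0,0]}]'
python3 -m creep '[{"grip":0.8,"delta_pos":[0.3,-0.11,0],"rotation":[0,0,0]},{"grip":0.8,"delta_pos":[0.6,-0.22,0],"rotation":[0,0,0]},{"grip":0.8,"delta_pos":[0.91,-0.33,0],"rotation":[0,0,0]},{"grip":0.8,"delta_pos":[0.91,-0.33,0],"rotation":[0,0,0]},{"grip":0.8,"delta_pos":[0.91,-0.33,0],"rotation":[0,0,0]}]'
python3 -m creep '[{"grip":0.8,"delta_pos":[0,0,0.25],"rotation":[0,0,0]},{"grip":0.8,"delta_pos":[0,0,0.5],"rotation":[0,0,0]},{"grip":0.8,"delta_pos":[0,0,0.75],"rotation":[0,0,0]},{"grip":0.8,"delta_pos":[0,0,0.9],"rotation":[0,0,0]},{"grip":0.8,"delta_pos":[0,0,0.9],"rotation":[0,0,0]}]'
python3 -m creep '[{"grip":0.8,"delta_pos":[0,0,0.15],"rotation":[0,0,0]},{"grip":0.8,"delta_pos":[0,0,0.3],"rotation":[0,0,0]},{"grip":0.8,"delta_pos":[0,0,0.45],"rotation":[0,0,0]},{"grip":0.8,"delta_pos":[0,0,0.45],"rotation":[0,0,0]}]'
python3 -m creep '[{"grip":0.8,"delta_pos":[0,0,0.04],"rotation":[0,0,0]},{"grip":0.8,"delta_pos":[0,0,0.08],"rotation":[0,0,0]},{"grip":0.8,"delta_pos":[0,0,0.1],"rotation":[0,0,0]},{"grip":0.8,"delta_pos":[0,0,0.1],"rotation":[0,0,0]}]'
done | grep -E "tool_pos|  force|orient"
python3 -c "
from h import *
print(ctrl.get_obs()['force'])
go(.4338,-.4381,.1075)"
```

```text
tool_pos: [0.5411, -0.1701, 0.2593]
orientation: [179.7, 0.0, -131.9]
tool_pos: [0.5046, -0.2601, 0.259]
orientation: [179.7, 0.1, -132.0]
tool_pos: [0.4683, -0.3498, 0.2586]
orientation: [179.6, 0.1, -132.0]
tool_pos: [0.4322, -0.4389, 0.2581]
orientation: [179.6, 0.1, -132.1]
tool_pos: [0.432, -0.4364, 0.1669]
orientation: [179.5, 0.1, -131.9]
tool_pos: [0.4325, -0.4371, 0.1238]
orientation: [179.6, 0.1, -131.9]
tool_pos: [0.433, -0.4381, 0.1151]
orientation: [179.8, 0.1, -132.0]
[-0.28170083  0.28586465 -1.03794712]
pos [ 0.433  -0.4381  0.1151] rpy [ 1.7979e+02  1.3000e-01 -1.3198e+02] shift [-0.006 -0.006  0.046] turnz None
```

```bash
for i in 1; do
python3 -m creep '[{"grip":0.8,"delta_pos":[0,0,0.02],"rotation":[0,0,0]},{"grip":0.8,"delta_pos":[0,0,0.04],"rotation":[0,0,0]},{"grip":0.8,"delta_pos":[0,0,0.04],"rotation":[0,0,0]}]'
python3 -m creep '[{"grip":0.8,"delta_pos":[0,0,0.015],"rotation":[0,0,0]},{"grip":0.8,"delta_pos":[0,0,0.03],"rotation":[0,0,0]},{"grip":0.8,"delta_pos":[0,0,0.03],"rotation":[0,0,0]}]'
done | grep -E "tool_pos|orient|force"
```

```text
tool_pos: [0.4328, -0.4381, 0.1107]
orientation: [179.8, 0.1, -132.0]
force: [-0.6, 0.1, -0.7]
gripper_force: 30.0
tool_pos: [0.433, -0.4384, 0.1099]
orientation: [179.8, 0.1, -131.9]
force: [-3.5, 3.8, 13.1]
gripper_force: 30.0
```

```bash
for i in 1; do
python3 -m creep '[{"grip":0.3,"delta_pos":[0,0,-0.02],"rotation":[0,0,0]},{"grip":0.3,"delta_pos":[0,0,-0.02],"rotation":[0,0,0]},{"grip":0.3,"delta_pos":[0,0,-0.02],"rotation":[0,0,0]},{"grip":0.3,"delta_pos":[0,0,-0.1],"rotation":[0,0,0]},{"grip":0.3,"delta_pos":[0,0,-0.3],"rotation":[0,0,0]}]'
python3 -m creep '[{"grip":0.3,"delta_pos":[0,0,-0.3],"rotation":[0,0,0]},{"grip":0.3,"delta_pos":[0,0,-0.6],"rotation":[0,0,0]},{"grip":0.3,"delta_pos":[0,0,-0.9],"rotation":[0,0,0]},{"grip":0.3,"delta_pos":[0,0,-1],"rotation":[0,0,0]}]'
python3 -m creep '[{"grip":0.3,"delta_pos":[-0.4,0.3,0],"rotation":[0,0,0]},{"grip":0.3,"delta_pos":[-0.7,0.6,0],"rotation":[0,0,0]},{"grip":0.3,"delta_pos":[-1,0.8,0],"rotation":[0,0,0]}]'
python3 -m creep '[{"grip":0.3,"delta_pos":[-0.4,0.3,0],"rotation":[0,0,0]},{"grip":0.3,"delta_pos":[-0.7,0.6,0],"rotation":[0,0,0]},{"grip":0.3,"delta_pos":[-1,0.8,0],"rotation":[0,0,0]}]'
python3 -m creep '[{"grip":0.3,"delta_pos":[-0.4,0.3,0],"rotation":[0,0,0]},{"grip":0.3,"delta_pos":[-0.7,0.6,0],"rotation":[0,0,0]},{"grip":0.3,"delta_pos":[-1,0.8,0],"rotation":[0,0,0]},{"grip":0.3,"delta_pos":[-1,0.8,0],"rotation":[0,0,0]},{"grip":0.3,"delta_pos":[-1,0.8,0],"rotation":[0,0,0]}]'
done | grep -E "clock|tool_pos"
python3 -c "
from h import *
board()
t=snap('top','t9'); s=snap('side','s9')
cv2.imwrite('pics/m9.png',np.hstack([cv2.resize(t['color'][170:310,400:550,::-1],(420,392)),cv2.resize(s['color'][110:180,330:430,::-1],(380,392))]))"
```

```text
clock: 73.15
tool_pos: [0.432, -0.4376, 0.1367]
clock: 73.55
tool_pos: [0.4342, -0.4397, 0.2422]
clock: 73.85
tool_pos: [0.4395, -0.3092, 0.2384]
clock: 74.15
tool_pos: [0.447, -0.1811, 0.2391]
clock: 74.65
tool_pos: [0.4553, -0.0543, 0.2395]
board [ 0.4824 -0.397   0.01  ] yaw -4.8 sides [0.198 0.205 0.204 0.205]
```

View pics/m9.png

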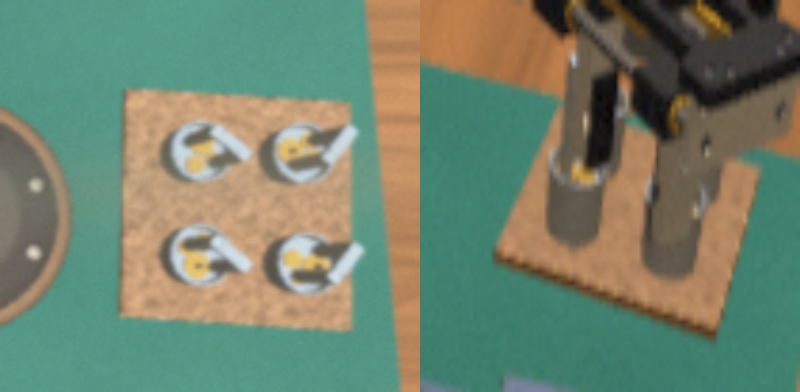

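The top view shows all four baskets upright on the board, with cups at about (200,150), (300,150), (200,255) and (305,262) in the crop. The gripper is clear of everything.

```bash
python3 -c "
from plant import ctrl
print(ctrl.close_job())"
```

```text
the job is handed in; nothing more can be done
None
```

I put all four baskets in the demagnetiser wells, turned the switch about 68° (close to its stop) and let it spring back, then set the baskets upright on the cork board; the job was handed in at about 75 s, and no verdict was returned.

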